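# Clamp the brass sample in the capstan press

## Task

Stand the brass block upright in the bay of the sample press, between the guide rails, and let go of it. Then turn the red-knobbed capstan counter-clockwise from above, spoke after spoke, until the ram has pushed the block against the anvil and the wheel stiffens: stop there, so that the block stays firmly clamped when you let go but is not crushed. Work the ram only through the capstan, and leave the other samples and everything else on the bench where they are.

Things in the scene. Friction and masses are not known exactly. Their poses are not given: they have to be found in the camera images.
- press: Grey cast sample press fixed to the bench. Origin: on the bench under the capstan's axis; z up, local +y is the way the ram closes. Base plate 20 mm high. Steel bed 110 mm wide (x), from y = 115 to 315 mm, top 50 mm above the bench; two rails 6 mm high on it, inner faces at x = +-24 mm. Gear housing round the axis: radius 44 mm, up to 105 mm above the bench.
- bay (a point): Middle of the bay, on top of the bed (50 mm above the bench), at press y = 195 mm; axes as the press. On the +y side stands the anvil, a dark steel block 70 wide, 50 mm high. It is bolted down at a different place each time: its face lies somewhere from press y = 225 to 240 mm and must be found by feel.
- guard (a point): Centre of the yellow guard plate over the +y part of the spokes' circle, 153 mm above the bench: 280 (x) by 85 (y) by 6 mm, covering press y = 30 to 115 mm, on posts at x = +-134 mm. The spokes pass below it, so they can be pushed only on the open side, press y below about 0.
- hub (a point): Centre of the capstan on its vertical axis, in the spokes' plane, 130 mm above the bench; axes as the press. Hub radius 26 mm, top 152 mm above the bench. Five steel spokes, 10 mm thick, each ending in a red ball of 22 mm diameter centred 105 mm from the axis. Outside the gear housing it is free below the spokes.
- capstan (a joint): Capstan angle (rad), grows counter-clockwise from above, which closes the ram; range 0 to 4.3, starts at 0.5 to 1.3. The spokes point at q + k*1.2566 rad from the press's +x axis (k = 0..4). Friction of 0.5 N m keeps the wheel where it is left: pushed 80 mm from the axis it turns at about 5 to 6.3 N, and each 1 N of clamp adds 0.25 N to the push.
- ram: Ram with a dark steel plate 44 wide, 46 high on a stiff rubber backing. Origin: where the plate's face (to press +y) is when unloaded, 78 mm above the bench, press y = 135 mm + 20 mm per rad of capstan. Nipped, the clamp rises some 15 to 20 N per mm of ram travel. Let go, the wheel holds up to about 25 N. Aim for a clamp of 15 to 30 N (push of 10 to 14 N at 80 mm); below 12 is loose, above 50 crushes.
- brass_center (a point): Centre of the yellow brass sample block, 36 (x) by 30 (y) by 60 mm (z) high, 0.3 to 0.7 kg, standing on a thin black rubber mat 3 mm thick. Its y axis (30 mm) best lies along the ram's travel, either way round.
- alu_center (a point): Centre of the silvery aluminium sample block, same size; bystander.
- copper_center (a point): Centre of the reddish copper sample block, same size; bystander.
- beaker: Glass beaker, 68 mm across, 85 high, origin under its centre; bystander.
- slotted_mass: Brass laboratory mass with a neck, 56 mm across, 35 high, origin under its centre; bystander.
- stopclock: Red round stop clock lying on its back, 90 mm across, 35 high, origin under its centre; bystander.
- screwdriver: Screwdriver lying on the bench, bystander.
- jar: Amber jar, 60 mm across, 80 high, origin under its centre; bystander.
Not all that is in view belongs to the job. Leave any green, pink or purple look-alike of the part that bears brass_center alone.

How it is judged:
On the way, in this order (a step that is already met when the one before it is completed fails the run):
1. the brass block stands upright in the bay between the rails, released, not yet clamped (x of brass_center in the frame of bay between -0.012 and 0.012 m and y of brass_center in the frame of bay between -0.05 and 0.04 m and z of brass_center in the frame of bay between 0.026 and 0.034 m and angle between brass_center's own z axis and vertical below 0.1 rad and contact force between the fingers and brass below 0.5 N and linear speed of brass below 0.02 m/s and contact force between ram and brass below 1 N), for 0.2 s.
2. the ram clamps the block against the anvil with more than 12 N (x of brass_center in the frame of bay between -0.012 and 0.012 m and y of brass_center in the frame of bay between -0.05 and 0.04 m and z of brass_center in the frame of bay between 0.026 and 0.034 m and angle between brass_center's own z axis and vertical below 0.1 rad and contact force between ram and brass above 12 N and contact force between the fingers and brass below 0.5 N), for 0.3 s.
At the end, for the whole second after the job is handed in: The brass block stands upright (within 0.1 rad) on the bed in the bay, within 12 mm of the bed's centre line, at rest, still clamped by the ram with more than 10 N after the wheel has been let go, and the capstan is at rest (x of brass_center in the frame of bay between -0.012 and 0.012 m and y of brass_center in the frame of bay between -0.05 and 0.04 m and z of brass_center in the frame of bay between 0.026 and 0.034 m and angle between brass_center's own z axis and vertical below 0.1 rad and contact force between ram and brass above 10 N and linear speed of brass below 0.01 m/s and velocity of joint capstan below 0.05 rad/s); the robot touches nothing.
It fails at once if the ram presses the block with more than 50 N (contact force between ram and brass above 50 N).
It fails at once if the robot pushes on the ram itself (contact force between any of the fingers, the arm and ram above 3 N).
It fails at once if another sample, the beaker, the laboratory mass, the stop clock, the screwdriver or the jar is moved more than 30 mm (distance of any of alu_center, copper_center, beaker, slotted_mass, stopclock, screwdriver, jar from where it was at the start of the episode above 0.03 m).
It also fails if it takes over 72 s, if anything falls off the work surface, if the arm or the gripper's body presses on something with over 40 N, if the wrist force passes 120 N, or if a joint passes its speed limit or range.

## Robot

A 6-joint arm with a two-finger parallel gripper is mounted at the origin on the work surface. World frame = base frame: x ahead of the robot, y to its left, z up, the work surface at z = 0. Lengths are in m, angles in rad, forces in N, time in s.
With the tool pointing down it reaches from about 0.425 to 0.95 m from the base axis. Payload 3.5 kg.
Tool frame: the origin (TCP) lies at the very end of the fingers, on their centre line; the grasp point (between the pads) lies 19 mm behind it; y points along the fingers, z is the direction in which the jaws open and shut, and the axes are right-handed (so a half turn about y gives the same grasp; the last joint's range is limited). The gripper opens to 85 mm and grips with 20 to 120 N. Pads are 22 mm wide; open, the fingers measure 114 mm over their backs; the gripper's body (76 mm by 85 mm) begins 54 mm behind the grasp point. The pads swing forward as they close: fully open they stand 13 mm farther back than shut.
Start: joints at [-1.346, 0.286, 1.577, -0, 1.279, -0.15], TCP at [0.247, -0.628, 0.231] pointing down, gripper open.
Joint ranges: [-2.77, 2.77], [-0.9, 2.22], [0.21, 2.48], [-1.53, 4.67], [0.24, 2.81], [-2.84, 2.84]. Speed limits (rad/s): [2.79, 2.79, 3.14, 3.14, 3.14, 3.14].

## Interface

Orientations are given as a unit quaternion [x, y, z, w].
In Python, from plant import ctrl gives the robot as it stands. The module is installed in compiled form; this text tells all that it offers.
- The arm moves only by the tool jog_arm, never from a script. Its argument "deltas" is a list of rows, each a list of 3 entries, a list of its own where there are three numbers: the turn, a rotation vector about the tool's x, y, z in rad, then the shift along the tool's x, y, z in m, then the opening, from 0 (shut) to 1 (fully open). In form: [[[wx, wy, wz], [dx, dy, dz], gripper], ...]. A call has 1 to 10 rows; each row is the pose to reach, as a shift and turn from the pose measured when the call began, along the tool's axes at that moment; what a row does not reach only later rows make up. A row lasts 1/12 s, in which the tool goes at most 41.7 mm and 7.16 degrees, less where a joint would pass 70% of its speed; a pose out of reach is approached as far as the arm can. A call with a gripper value outside its range is refused whole. The fingers move at their own pace and stop on an object; "force" is the grip in N (left out, the last holds). Time passes only in rows, so rows that repeat a pose let the fingers close. It gives the time, the measured TCP pose, the force and the opening at its end, in the units of the state.
- ctrl.get_state(): the state, without advancing time (a new reading comes with each control period).
- ctrl.read_camera(name): name is "scene" or "top"; returns a dict with "pixels" (480x640x3 uint8, blue, green, red), "range_z" (480x640 float32, m along the optical axis (not along the pixel's ray), 0 where there is no reading), "fx", "fy", "cx", "cy" (pixels), "k1" (the pictures are not rectified: a ray, as slopes to the right and down, at radius r is drawn at 1 + k1 r^2 times it, then the intrinsics apply), "T" (4x4, takes a point from camera to world coordinates). Camera axes: x right, y up, looking along -z (the intrinsics and any distortion apply to the point x, -y, -z); pixel columns grow to the right and rows downward; lengths in m; the calibration is good to about 2 mm. A picture is of the moment at which its call begins.
- ctrl.sign_off(): hands the job in, once; it reports no verdict.
The state is a dict: "time": time; "qpos": joint angles; "dq": joint speeds; "joint_efforts": joint torques, N m; "eef_pos": TCP position; "tcp_rot": TCP orientation; "contact_force": force on the tool from outside, world axes, zero at the start; "wrist_torque": the same for the moment, N m; "opening": opening from 0.0 (shut) to 1.0 (fully open).
Only numpy, scipy, OpenCV 4.12 (cv2) and the standard library are available. Lean on these libraries where they do the work, as an engineer would, in place of code of your own. Each camera call takes 0.05 s, during which the arm holds its last target.

## Working session

There is one attempt and no reset: what is moved stays moved. The work goes in short steps, Python scripts to look and compute and a tool call to move; the robot and the scene stay as the last step left them, time stands still between calls to the robot, and variables do not carry over. Pictures are saved under pics/ and viewed, and the job is handed in when it is done.

Besides the shell and the picture viewer there is one more tool, called after "Request:" as name(argument=value, ...) on one line, values as JSON. jog_arm: Moves the arm, as the interface text tells. Its arguments: {"type":"object","properties":{"deltas":{"type":"array","items":{"type":"array"}},"force":{"type":"number"}},"required":["deltas"]}

```bash
mkdir -p pics; cat > h.py <<'E'
import numpy as np, cv2
from plant import ctrl
def grab(n,tag):
    c=ctrl.read_camera(n); cv2.imwrite(f'pics/{tag}.png',c['pixels']); np.savez(f'{tag}.npz',**{k:np.array(v) for k,v in c.items()}); return c
def ray(c,u,v):
    K=np.array([[c['fx'],0,c['cx']],[0,c['fy'],c['cy']],[0,0,1]],float)
    p=np.array(np.stack([np.atleast_1d(u),np.atleast_1d(v)],-1),float).reshape(-1,1,2)
    n=cv2.undistortPoints(p,K,np.array([float(c['k1']),0,0,0]))[:,0]
    d=np.c_[n[:,0],-n[:,1],-np.ones(len(n))]; T=np.array(c['T'])
    return T[:3,3],d@T[:3,:3].T
def onplane(c,u,v,z):
    o,d=ray(c,u,v); return o+d*((z-o[2])/d[:,2])[:,None]
def bydepth(c,u,v):
    u=np.atleast_1d(u);v=np.atleast_1d(v)
    o,d=ray(c,u,v); return o+d*np.array(c['range_z'])[v.astype(int),u.astype(int)][:,None]
E
python3 - <<'E'
from h import *
for n in('scene','top'):
    c=grab(n,n+'0'); print(n,c['fx'],c['k1'],np.round(c['T'],3).tolist())
s=ctrl.get_state(); print(s)
E
```

```text
scene 581.448227226373 -0.054665194559425964 [[0.573, -0.496, 0.652, 1.462], [0.819, 0.351, -0.453, -0.625], [-0.004, 0.794, 0.608, 0.969], [0.0, 0.0, 0.0, 1.0]]
top 598.6011222911422 -0.004224885284609839 [[-0.025, 0.991, -0.131, 0.35], [-1.0, -0.025, 0.002, 0.022], [-0.002, 0.131, 0.991, 1.713], [0.0, 0.0, 0.0, 1.0]]
{'time': 0.1, 'qpos': array([-1.34600933e+00,  2.87120209e-01,  1.57806355e+00,  6.84058136e-06,
        1.27858686e+00, -1.50056319e-01]), 'dq': array([ 0.00030137, -0.00079929, -0.00346081, -0.00149709,  0.00074802,
       -0.00223383]), 'joint_efforts': array([ 5.66399194e-04, -4.07293618e+01, -2.93698776e+01, -1.56824181e-04,
        3.39373830e-03, -6.50589385e-06]), 'eef_pos': array([ 0.24699305, -0.6275382 ,  0.23003889]), 'tcp_rot': array([-0.1317783 ,  0.69549316, -0.69395401,  0.13172539]), 'contact_force': array([-0.84530388, -0.5192885 ,  0.13827374]), 'wrist_torque': array([-0.01142752,  0.02460788, -0.00155424]), 'opening': 0.9991867719704327}
```

View pics/scene0.png

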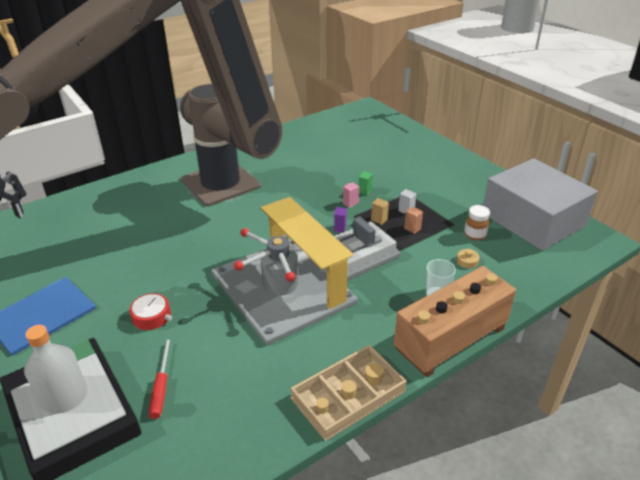

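View pics/top0.png

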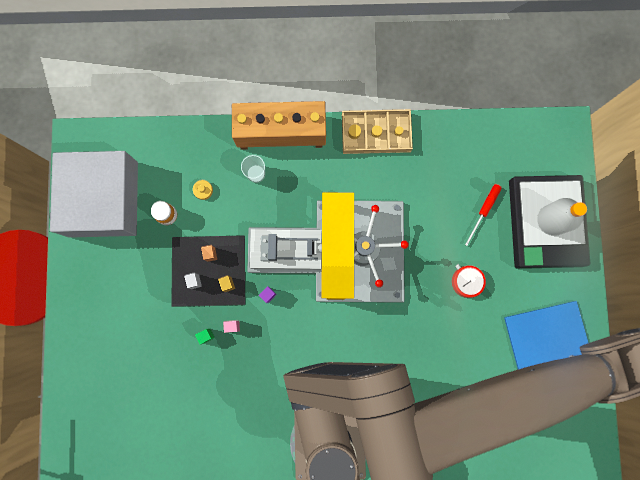

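The scene picture shows the press in the middle (about 300,260), with the samples on the black mat at about (380,210), (407,200) and (413,220). In the top picture the press axis is near (366,245) and the bed runs left to about (250,250). Brass is at (226,283), alu at (192,281), copper at (209,253), and the purple, pink and green look-alikes lie outside the mat.

```bash
python3 - <<'E'
from h import *
t=dict(np.load('top0.npz')); s=dict(np.load('scene0.npz'))
im=t['pixels']; cv2.imwrite('pics/topz.png',cv2.resize(im[170:350,150:430],None,fx=2.8,fy=2.8,interpolation=cv2.INTER_CUBIC))
cv2.imwrite('pics/scz.png',cv2.resize(s['pixels'][150:350,200:480],None,fx=2.8,fy=2.8,interpolation=cv2.INTER_CUBIC))
hsv=cv2.cvtColor(im,cv2.COLOR_BGR2HSV)
for n,(x,y) in dict(brass=(226,283),alu=(192,281),cop=(209,253),guard=(338,245),hub=(366,245)).items():
    print(n,hsv[y,x],np.round(bydepth(t,x,y),4))
# red balls
m=cv2.inRange(hsv,(0,150,100),(8,255,255))|cv2.inRange(hsv,(172,150,100),(180,255,255))
nn,_,st,ce=cv2.connectedComponentsWithStats(m)
for i in range(1,nn):
    if 20<st[i,4]<200: print('red',ce[i].round(1),st[i,4],onplane(t,*ce[i],0.130).round(4))
m=cv2.inRange(hsv,(22,180,150),(32,255,255))
nn,_,st,ce=cv2.connectedComponentsWithStats(m)
for i in range(1,nn):
    if st[i,4]>800:
        cs,_=cv2.findContours((_==i).astype(np.uint8) if False else (m), cv2.RETR_EXTERNAL,cv2.CHAIN_APPROX_NONE)
        c=max(cs,key=cv2.contourArea); r=cv2.minAreaRect(c); b=cv2.boxPoints(r); print('guard',b.round(1).tolist(),onplane(t,b[:,0],b[:,1],0.156).round(4))
E
```

```text
brass [ 22 170 227] [[0.4452 0.2751 0.0594]]
alu [ 98   4 232] [[0.4525 0.3672 0.0678]]
cop [ 15 137 243] [[0.529  0.3209 0.065 ]]
guard [ 26 255 255] [[ 0.5315 -0.0334  0.1586]]
hub [ 23 164 247] [[ 0.5311 -0.1076  0.1466]]
red [374.7 208.1] 44 [[ 0.632  -0.1358  0.13  ]]
red [404.1 244.2] 49 [[ 0.5325 -0.2104  0.13  ]]
red [378.6 282.9] 48 [[ 0.4314 -0.1387  0.13  ]]
guard [[322.0, 192.0], [353.0, 192.0], [353.0, 298.0], [322.0, 298.0]] [[ 0.6742  0.0047  0.156 ]
 [ 0.6722 -0.0774  0.156 ]
 [ 0.3927 -0.0683  0.156 ]
 [ 0.3947  0.0119  0.156 ]]
```

View pics/topz.png

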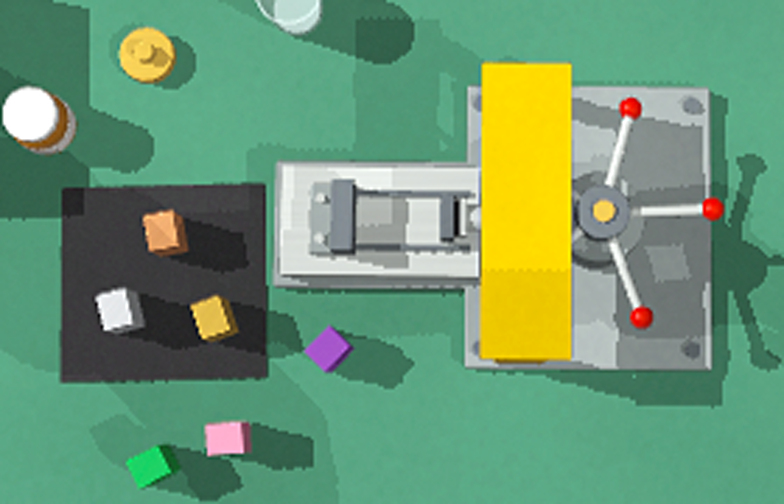

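View pics/scz.png

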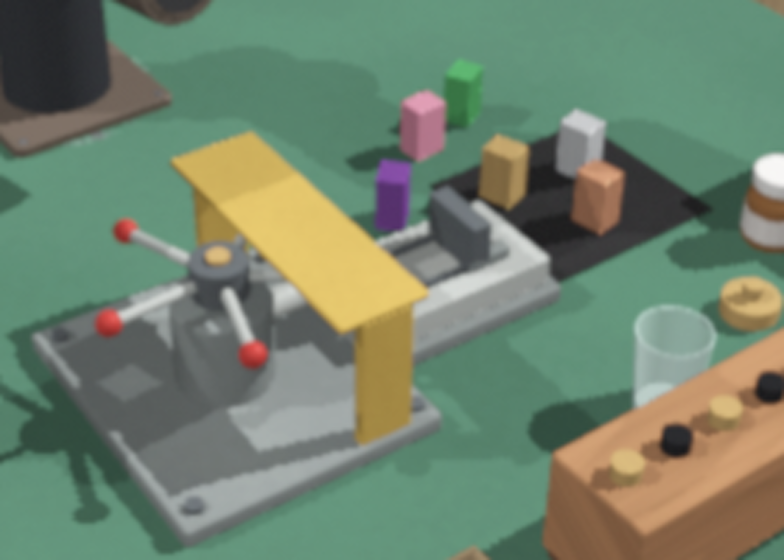

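```bash
python3 - <<'E'
from h import *
from scipy.optimize import least_squares
t=dict(np.load('top0.npz')); s=dict(np.load('scene0.npz'))
B=np.array([[0.632,-0.1358],[0.5325,-0.2104],[0.4314,-0.1387]])
r=least_squares(lambda p:np.hypot(*(B-p[:2]).T)-p[2],[.53,-.105,.105]);print('hub',r.x, r.fun)
h=least_squares(lambda p:np.hypot(*(B-p[:2]).T)-.105,[.53,-.105]).x;print('hub fixed r',h)
print('ang',np.arctan2(*(B-h).T[::-1]))
# scene balls
hs=cv2.cvtColor(s['pixels'],cv2.COLOR_BGR2HSV)
m=cv2.inRange(hs,(0,150,90),(8,255,255))|cv2.inRange(hs,(172,150,90),(180,255,255))
nn,_,st,ce=cv2.connectedComponentsWithStats(m)
for i in range(1,nn):
    if 20<st[i,4]<300 and ce[i][0]>220: print('red',ce[i].round(1),st[i,4],onplane(s,*ce[i],0.130).round(4))
# scene guard corners & brass
for c,n,reg in((t,'top',(215,270,240,297)),(s,'scene',(365,192,395,230))):
    im=c['pixels']; x0,y0,x1,y1=reg
    cv2.imwrite(f'pics/br_{n}.png',cv2.resize(im[y0-5:y1+5,x0-5:x1+5],None,fx=12,fy=12,interpolation=cv2.INTER_NEAREST))
    print(n,'origin',x0-5,y0-5)
im=cv2.cvtColor(t['pixels'],cv2.COLOR_BGR2HSV)
print(im[272:296,215:240,2])
print(im[272:296,215:240,1])
# guard sub-pixel edges from saturation
H=im; 
m=((H[...,0]>20)&(H[...,0]<34)&(H[...,1]>200)&(H[...,2]>130))
for cols in [range(318,358)]:
    L=[];R=[]
    for y in range(196,296):
        xs=np.where(m[y,318:360])[0]+318
        L.append((xs.min()-.5,y));R.append((xs.max()+.5,y))
L=np.array(L);R=np.array(R)
for n,E in(('L',L),('R',R)):
    P=onplane(t,E[:,0],E[:,1],.156); f=np.polyfit(P[:,0],P[:,1],1); print(n,f,np.polyval(f,.53))
E
```

```text
hub [ 0.53123459 -0.10505666  0.10535094] [3.85155324e-10 2.49883447e-13 3.72226916e-10]
hub fixed r [ 0.53124163 -0.10553213]
ang [-0.29182427 -1.55879737 -2.8208581 ]
red [243.6 231.7] 27 [[ 0.4309 -0.1413  0.13  ]]
red [238.2 265.4] 51 [[ 0.5351 -0.2122  0.13  ]]
red [289.9 276.5] 57 [[ 0.6337 -0.1376  0.13  ]]
top origin 210 265
scene origin 360 187
[[ 62  62  62  61  58  60  59  60  59  60  59  60  58  58  58  58  65  60
   60  59  58  61  62  64  58]
 [ 63  61  63  62  58  59  58  60  62  60  58  59  58  59  59  60  58  60
   59  58  58  58  57  62  59]
 [ 61  62  62  58  59  59  59  58  62  57  59  58  63  60  57  60  59  61
   59  59  58  61  62  59  57]
 [ 62  61  64  57  58  63  63  63  62  60  78 112 126  74  59  61  60  63
   60  60  60  61  62  59  58]
 [ 64  60  57  58  63  55  57  74  80 125 174 225 242 146  89  73  63  59
   59  59  59  62  57  59  57]
 [ 61  60  58  61  61  79 126 170 177 243 235 230 234 226  95 100  84  58
   57  58  57  59  59  59  59]
 [ 61  60  58 105 140 177 243 239 234 232 226 227 229 247  81  97 105  35
   32  37  35  57  56  58  58]
 [ 37  36
[... 3694 characters left out ...]
46 171 171 174 170 173 177 172 169 120  58  39
   28  19  20  24   6  20  12]
 [ 13   0   7  19  13  19  28  65 144 157 163 164 105 120  38  25  33  12
   19   0  12  26  13  13  13]
 [  7  13   7  13  19   7  28  26  33  32  47  30  21  24  13  13  13  13
   13   6   7  13   7  19  19]
 [  0  20  18  19  12  24  16   4   4  20  21  12   4   4   8   6  13  12
   24  20  14  19  13  13   7]
 [  8  12  20  12   4  12  13   4   9  21  12   8   8   8   4   4   4  12
   20   6  19  12  12  21  14]
 [  8   4   9  12   9   8  14   8   8  16  16   4   0   4   8   4   4  16
   12  16  20  16  12  12  13]]
L [-0.02558641  0.02331098] 0.00975018489610242
R [-0.03259997 -0.05680981] -0.07408779865625297
```

```bash
python3 - <<'E'
from h import *
t=dict(np.load('top0.npz')); s=dict(np.load('scene0.npz'))
# brass top, upsampled mask
H=cv2.cvtColor(t['pixels'],cv2.COLOR_BGR2HSV)
sub=cv2.resize(H[268:300,210:245].astype(np.float32),None,fx=8,fy=8,interpolation=cv2.INTER_LINEAR)
m=((sub[...,2]>165)&(sub[...,1]>120)).astype(np.uint8)
cs,_=cv2.findContours(m,cv2.RETR_EXTERNAL,cv2.CHAIN_APPROX_NONE); c=max(cs,key=cv2.contourArea)
p=(c[:,0]+.5)/8-.5+[210,268]
P=onplane(t,p[:,0],p[:,1],.063)
r=cv2.minAreaRect((P[:,:2]*1000).astype(np.float32)); b=cv2.boxPoints(r); print('brass mm',r,b.round(1).tolist())
for i in range(4):
    e=b[(i+1)%4]-b[i]; print(np.hypot(*e),np.degrees(np.arctan2(e[1],e[0])))
Hs=cv2.cvtColor(s['pixels'],cv2.COLOR_BGR2HSV)
cv2.imwrite('pics/brs.png',cv2.resize(s['pixels'][180:240,350:440],None,fx=8,fy=8,interpolation=cv2.INTER_CUBIC))
# bed edges in top: print profile columns
g=cv2.cvtColor(t['pixels'],cv2.COLOR_BGR2GRAY).astype(int)
cv2.imwrite('pics/bedz.png',cv2.resize(t['pixels'][220:282,240:335],None,fx=8,fy=8,interpolation=cv2.INTER_CUBIC))
E
```

```text
brass mm ((445.1860656738281, 278.12725830078125), (36.72481155395508, 29.88301658630371), 18.02692413330078) [[423.1000061035156, 286.70001220703125], [432.29998779296875, 258.20001220703125], [467.29998779296875, 269.6000061035156], [458.0, 298.0]]
29.883007 -71.973015
36.72483 18.026894
29.883007 108.026985
36.72483 -161.9731
```

View pics/brs.png

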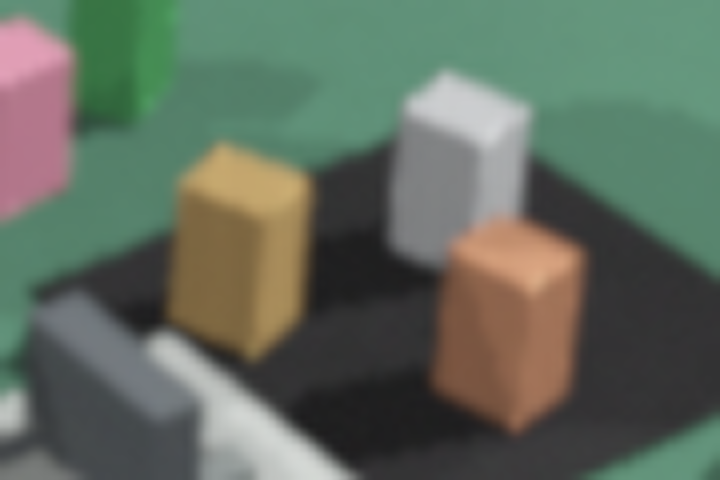

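View pics/bedz.png

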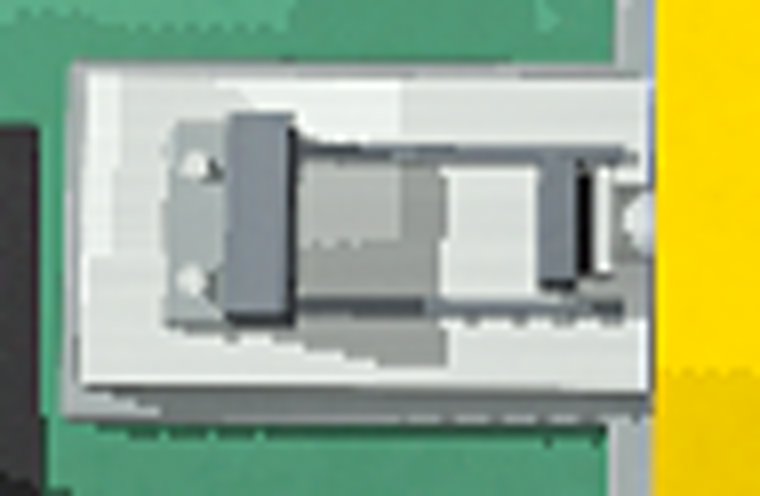

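The views show the brass at (377,210) in the scene picture, upright, with the top face well resolved (36.7 x 29.9 mm measured). In the bed crop, the anvil top is at columns 228–292 and the ram plate top at 540–578.

```bash
python3 - <<'E'
from h import *
t=dict(np.load('top0.npz')); s=dict(np.load('scene0.npz'))
def z(pts,off,k): return (np.array(pts,float)+.5)/k-.5+off
P=onplane(s,*z([(225,143),(180,185),(262,215),(315,180)],(350,180),8).T,.063);print('brass scene',P.round(4).tolist(),P.mean(0))
hub=np.array([.5312,-.1055])
def show(n,pts,h):
    P=onplane(t,*z(pts,(240,220),8).T,h)[:,:2]
    for yaw in(-.029,):
        R=np.array([[np.cos(yaw),-np.sin(yaw)],[np.sin(yaw),np.cos(yaw)]]); print(n,P.round(4).tolist(),'press',((P-hub)@R*1000).round(1).tolist())
show('bed',[(84,72),(82,385),(645,78),(645,392)],.05)
show('anvil',[(228,112),(294,114),(294,318),(226,322)],.1)
show('ram',[(540,152),(580,155),(577,288),(540,285)],.101)
g=cv2.cvtColor(t['pixels'],cv2.COLOR_BGR2GRAY).astype(float)
for lo,hi,h in((226,234,.05),(264,274,.05)):
    pts=[]
    for x in range(254,316):
        col=np.abs(np.diff(g[lo:hi,x]));y=lo+np.average(np.arange(hi-lo-1),weights=col**3)+.5; pts.append((x,y))
    pts=np.array(pts); P=onplane(t,pts[:,0],pts[:,1],h)
    f=np.polyfit(P[:,1],P[:,0],1); r=P[:,0]-np.polyval(f,P[:,1]); k=abs(r)<2*r.std(); f=np.polyfit(P[k,1],P[k,0],1); print('edge slope dx/dy',f,r.std())
E
```

```text
brass scene [[0.425, 0.2849, 0.063], [0.4365, 0.2553, 0.063], [0.4673, 0.2668, 0.063], [0.4612, 0.2957, 0.063]] [0.44749525 0.27567822 0.063     ]
bed [[0.5968, 0.2082], [0.4867, 0.21], [0.5898, 0.0114], [0.4794, 0.0142]] press [[56.5, 315.5], [-53.6, 314.1], [55.1, 118.5], [-55.2, 118.1]]
anvil [[0.5744, 0.1538], [0.5731, 0.1314], [0.5035, 0.1324], [0.5027, 0.1555]] press [[35.7, 260.4], [35.1, 238.0], [-34.6, 237.0], [-36.0, 260.0]]
ram [[0.5579, 0.048], [0.5565, 0.0344], [0.5112, 0.0365], [0.5126, 0.049]] press [[22.2, 154.2], [21.3, 140.6], [-24.1, 141.4], [-23.1, 153.9]]
edge slope dx/dy [0.04723721 0.58890572] 0.0009979639584812698
edge slope dx/dy [0.07257282 0.47289614] 0.001825310817761256
```

```bash
cat >> h.py <<'E'
from scipy.spatial.transform import Rotation as Rn
def goal(p,zdir_deg,pp=True):
    """delta (turn, shift) to reach TCP p, tool down with tool z at world angle (deg, mod 180 choice by caller)"""
    s=ctrl.get_state(); R0=Rn.from_quat(s['tcp_rot']); a=np.radians(zdir_deg)
    y=np.array([0,0,-1.]); z=np.array([np.cos(a),np.sin(a),0]); x=np.cross(y,z)
    R1=Rn.from_matrix(np.c_[x,y,z]); w=(R0.inv()*R1).as_rotvec(); d=R0.inv().apply(np.array(p)-s['eef_pos'])
    if pp: print('turn',w.round(4),'shift',d.round(4))
    return w,d
def st():
    s=ctrl.get_state(); R=Rn.from_quat(s['tcp_rot']).as_matrix()
    print('t %.2f'%s['time'],'pos',s['eef_pos'].round(4),'zdir %.2f'%np.degrees(np.arctan2(R[1,2],R[0,2])),'tilt',R[2,1].round(4),'F',s['contact_force'].round(2),'op %.3f'%s['opening'],'q',s['qpos'].round(3))
E
python3 - <<'E'
from h import *
st(); R=Rn.from_quat(ctrl.get_state()['tcp_rot']).as_matrix(); print(R.round(3))
for a in(18,198): goal([.445,.278,.20],a)
E
```

```text
t 0.10 pos [ 0.247  -0.6275  0.23  ] zdir -68.52 tilt -1.0 F [-0.85 -0.52  0.14] op 0.999 q [-1.346  0.287  1.578  0.     1.279 -0.15 ]
[[-0.931 -0.     0.366]
 [-0.366  0.002 -0.931]
 [-0.    -1.    -0.002]]
turn [ 1.5000e-03 -1.5101e+00 -1.9000e-03] shift [-0.5158  0.0319 -0.7701]
turn [1.9000e-03 1.6315e+00 1.5000e-03] shift [-0.5158  0.0319 -0.7701]
```

```bash
python3 - <<'E'
from h import *
goal([.58,-.25,.29],-25)
E
```

```text
turn [ 0.0019 -0.7596 -0.0011] shift [-0.4481 -0.0593 -0.2295]
```

Request:
jog_arm(deltas=[[[0, -0.07, 0], [-0.04, -0.02, -0.021], 0.65], [[0, -0.15, 0], [-0.08, -0.04, -0.042], 0.65], [[0, -0.22, 0], [-0.12, -0.06, -0.063], 0.65], [[0, -0.3, 0], [-0.155, -0.06, -0.084], 0.65], [[0, -0.37, 0], [-0.19, -0.06, -0.105], 0.65], [[0, -0.45, 0], [-0.23, -0.06, -0.125], 0.65], [[0, -0.52, 0], [-0.265, -0.06, -0.145], 0.65], [[0, -0.6, 0], [-0.3, -0.06, -0.165], 0.65], [[0, -0.67, 0], [-0.34, -0.06, -0.185], 0.65], [[0, -0.76, 0], [-0.38, -0.06, -0.205], 0.65]], force=40)

```text
time: 0.93
eef_pos: [0.5089, -0.3154, 0.2902]
tcp_rot: [-0.381, 0.597, -0.595, 0.381]
contact_force: [0.5, -0.5, 0.3]
opening: 0.652
```

```bash
python3 - <<'E'
from h import *
st(); goal([.56,.0,.29],0); goal([.445,.278,.20],18)
E
```

```text
t 0.93 pos [ 0.5089 -0.3154  0.2902] zdir -24.77 tilt -1.0 F [ 0.46 -0.47  0.29] op 0.652 q [-7.250e-01  8.100e-02  1.705e+00  1.000e-03  1.358e+00 -2.930e-01]
turn [ 0.0015 -0.4323 -0.0023] shift [-0.3078  0.0009 -0.0857]
turn [ 0.0011 -0.7465 -0.0025] shift [-0.5118  0.0917 -0.3065]
```

Request:
jog_arm(deltas=[[[0, -0.07, 0], [-0.038, 0, -0.011], 0.65], [[0, -0.14, 0], [-0.077, 0, -0.022], 0.65], [[0, -0.21, 0], [-0.115, 0, -0.033], 0.65], [[0, -0.28, 0], [-0.154, 0, -0.044], 0.65], [[0, -0.35, 0], [-0.192, 0, -0.055], 0.65], [[0, -0.43, 0], [-0.231, 0, -0.066], 0.65], [[0, -0.5, 0], [-0.269, 0, -0.08], 0.65], [[0, -0.56, 0], [-0.308, 0, -0.1], 0.65], [[0, -0.62, 0], [-0.34, 0, -0.125], 0.65], [[0, -0.68, 0], [-0.37, 0, -0.15], 0.65]])

```text
time: 1.77
eef_pos: [0.527, 0.0855, 0.2905]
tcp_rot: [-0.558, 0.435, -0.432, 0.559]
contact_force: [0.2, 0.4, 0.1]
opening: 0.65
```

```bash
python3 - <<'E'
from h import *
st(); goal([.446,.277,.15],18)
E
```

```text
t 1.77 pos [0.527  0.0855 0.2905] zdir 14.37 tilt -1.0 F [0.15 0.37 0.09] op 0.650 q [-0.031 -0.068  1.854  0.003  1.357 -0.282]
turn [ 0.0011 -0.0633 -0.0032] shift [-0.2051  0.1412 -0.0308]
```

Request:
jog_arm(deltas=[[[0, -0.02, 0], [-0.035, 0.01, -0.005], 0.65], [[0, -0.04, 0], [-0.07, 0.03, -0.01], 0.65], [[0, -0.063, 0], [-0.105, 0.05, -0.016], 0.65], [[0, -0.063, 0], [-0.14, 0.07, -0.021], 0.65], [[0, -0.063, 0], [-0.175, 0.1, -0.026], 0.65], [[0.001, -0.063, -0.003], [-0.205, 0.13, -0.031], 0.65], [[0.001, -0.063, -0.003], [-0.205, 0.141, -0.031], 0.65], [[0.001, -0.063, -0.003], [-0.205, 0.141, -0.031], 0.65]])

```text
time: 2.43
eef_pos: [0.4414, 0.2772, 0.1451]
tcp_rot: [0.576, -0.417, 0.413, -0.57]
contact_force: [-0.6, -1.1, -1.2]
opening: 0.652
```

```bash
python3 - <<'E'
from h import *
st(); goal([.446,.277,.026],18)
for n in('scene','top'): grab(n,n+'1')
c=dict(np.load('scene1.npz'))['pixels']; cv2.imwrite('pics/s1z.png',cv2.resize(c[80:280,290:530],None,fx=3,fy=3))
E
```

```text
t 2.43 pos [0.4414 0.2772 0.1451] zdir 18.18 tilt -0.9999 F [-0.63 -1.13 -1.2 ] op 0.652 q [0.366 0.043 2.02  0.    1.089 0.048]
turn [0.0101 0.0032 0.0002] shift [0.0016 0.119  0.0055]
```

View pics/s1z.png

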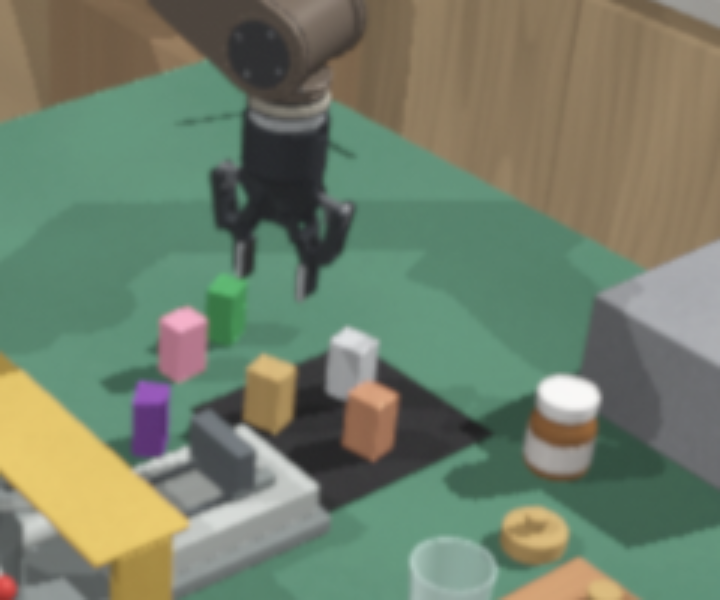

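The gripper stands right above the brass, around (270,280) in the crop, with the brass at (270,395). Alu and copper are clear of the fingers, so I'm descending.

Request:
jog_arm(deltas=[[[0.01, 0.003, 0], [0.001, 0.02, 0.005], 0.65], [[0.01, 0.003, 0], [0.0015, 0.05, 0.0055], 0.65], [[0.01, 0.003, 0], [0.0015, 0.08, 0.0055], 0.65], [[0.01, 0.003, 0], [0.0015, 0.105, 0.0055], 0.65], [[0.01, 0.003, 0], [0.0015, 0.119, 0.0055], 0.65], [[0.01, 0.003, 0], [0.0015, 0.119, 0.0055], 0.65], [[0.01, 0.003, 0], [0.0015, 0.119, 0.0055], 0.65]])

```text
time: 3.12
eef_pos: [0.4525, 0.2763, 0.0319]
tcp_rot: [-0.568, 0.415, -0.419, 0.574]
contact_force: [-0.2, 0.1, 1.2]
opening: 0.649
```

```bash
python3 - <<'E'
from h import *
st(); goal([.446,.277,.026],18)
c=grab('top','t2')['pixels']; cv2.imwrite('pics/t2z.png',cv2.resize(c[200:340,160:320],None,fx=4,fy=4))
E
```

```text
t 3.12 pos [0.4525 0.2763 0.0319] zdir 17.76 tilt -1.0 F [-0.23  0.12  1.2 ] op 0.649 q [ 3.57e-01  2.26e-01  2.06e+00 -1.00e-03  8.46e-01  4.80e-02]
turn [-0.0099 -0.0042  0.0002] shift [-0.0026  0.0059 -0.006 ]
```

View pics/t2z.png

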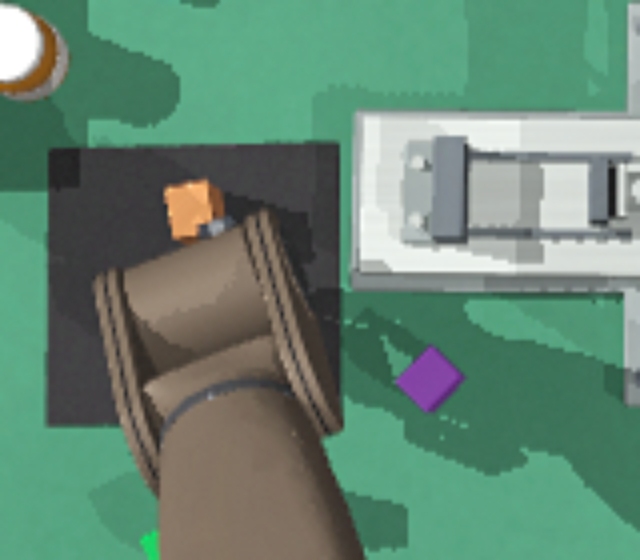

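The arm covers the brass. The copper, at (195,210) in the crop, is untouched. The tool still lags by 6 mm, so I'll settle it, then close.

Request:
jog_arm(deltas=[[[-0.01, -0.004, 0], [-0.0025, 0.004, -0.006], 0.65], [[-0.005, -0.004, 0], [-0.0025, 0.005, -0.006], 0.65], [[-0.005, -0.004, 0], [-0.0025, 0.005, -0.006], 0.65], [[-0.005, -0.004, 0], [-0.0025, 0.005, -0.006], 0.25], [[-0.005, -0.004, 0], [-0.0025, 0.005, -0.006], 0.25], [[-0.005, -0.004, 0], [-0.0025, 0.005, -0.006], 0.25], [[-0.005, -0.004, 0], [-0.0025, 0.005, -0.006], 0.25], [[-0.005, -0.004, 0], [-0.0025, 0.005, -0.006], 0.25], [[-0.005, -0.004, 0], [-0.0025, 0.005, -0.006], 0.25], [[-0.005, -0.004, 0], [-0.0025, 0.005, -0.006], 0.25]], force=50)

```text
time: 4.0
eef_pos: [0.4466, 0.2774, 0.0284]
tcp_rot: [-0.57, 0.414, -0.417, 0.574]
contact_force: [-2.0, -0.7, 5.6]
opening: 0.413
```

```bash
python3 - <<'E'
from h import *
st(); goal([.446,.277,.15],18)
E
```

```text
t 4.00 pos [0.4466 0.2774 0.0284] zdir 18.01 tilt -1.0 F [-1.98 -0.71  5.58] op 0.413 q [ 3.630e-01  2.250e-01  2.069e+00 -1.000e-03  8.410e-01  4.900e-02]
turn [-0.006   0.0002  0.0001] shift [ 0.0002 -0.1216  0.    ]
```

Request:
jog_arm(deltas=[[[0, 0, 0], [0, -0.01, 0], 0.25], [[0, 0, 0], [0, -0.03, 0], 0.25], [[0, 0, 0], [0, -0.06, 0], 0.25], [[0, 0, 0], [0, -0.09, 0], 0.25], [[0, 0, 0], [0, -0.12, 0], 0.25], [[0, 0, 0], [0, -0.15, 0], 0.25], [[0, 0, 0], [0, -0.15, 0], 0.25], [[0, 0, 0], [0, -0.15, 0], 0.25]])

```text
time: 4.67
eef_pos: [0.4465, 0.2775, 0.1797]
tcp_rot: [-0.569, 0.413, -0.418, 0.575]
contact_force: [-0.1, -0.0, -6.5]
opening: 0.417
```

```bash
python3 - <<'E'
from h import *
st()
c=grab('scene','s3')['pixels']; cv2.imwrite('pics/s3z.png',cv2.resize(c[80:280,290:530],None,fx=3,fy=3))
yaw=-.034;R=np.array([[np.cos(yaw),-np.sin(yaw)],[np.sin(yaw),np.cos(yaw)]])
print(np.array([.5312,-.1055])+R@[0,.198])
goal([.5376,.0925,.17],np.degrees(yaw))
E
```

```text
t 4.67 pos [0.4465 0.2775 0.1797] zdir 18.02 tilt -1.0 F [-0.09 -0.01 -6.5 ] op 0.417 q [ 0.363  0.     1.995 -0.     1.137  0.049]
[0.5379307  0.09238557]
turn [-0.0047  0.3485 -0.0006] shift [0.204  0.0074 0.031 ]
```

View pics/s3z.png

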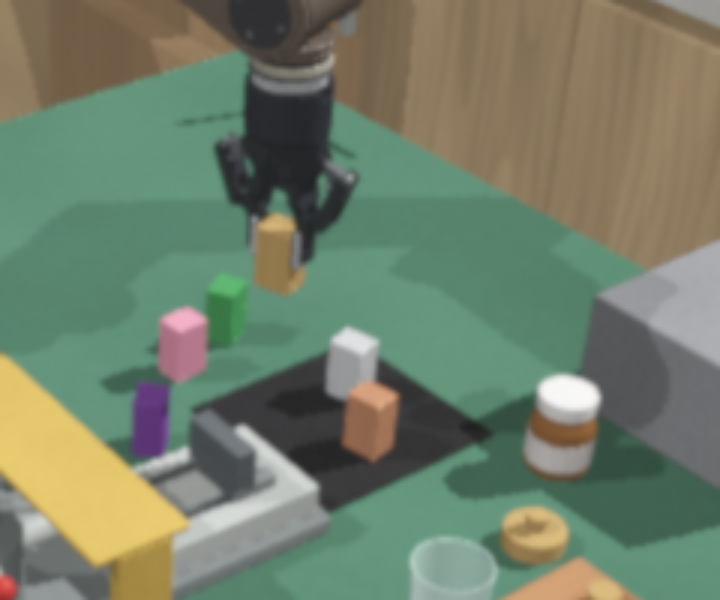

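The brass hangs upright in the gripper, around (278,255) in the crop. The wrist force of -6.5 N gives about 0.65 kg. Moving over the bay.

Request:
jog_arm(deltas=[[[0, 0.05, 0], [0.02, 0, 0.003], 0.25], [[0, 0.1, 0], [0.05, 0, 0.007], 0.25], [[0, 0.17, 0], [0.08, 0, 0.012], 0.25], [[0, 0.22, 0], [0.11, 0, 0.017], 0.25], [[0, 0.27, 0], [0.14, 0, 0.021], 0.25], [[0, 0.32, 0], [0.17, 0, 0.026], 0.25], [[-0.005, 0.3485, 0], [0.195, 0, 0.03], 0.25], [[-0.005, 0.3485, 0], [0.204, 0, 0.031], 0.25], [[-0.005, 0.3485, 0], [0.204, 0, 0.031], 0.25], [[-0.005, 0.3485, 0], [0.204, 0, 0.031], 0.25]])

```text
time: 5.55
eef_pos: [0.5358, 0.0926, 0.1746]
tcp_rot: [-0.492, 0.51, -0.507, 0.49]
contact_force: [-0.3, -0.3, -5.0]
opening: 0.414
```

```bash
python3 - <<'E'
from h import *
st(); goal([.5376,.0925,.085],np.degrees(-.034))
c=grab('scene','s4')['pixels']; cv2.imwrite('pics/s4z.png',cv2.resize(c[80:320,230:500],None,fx=2.8,fy=2.5))
c=grab('top','t4')['pixels']; cv2.imwrite('pics/t4z.png',cv2.resize(c[200:300,230:400],None,fx=4,fy=4))
E
```

```text
t 5.55 pos [0.5358 0.0926 0.1746] zdir -2.00 tilt -1.0 F [-0.33 -0.32 -5.04] op 0.414 q [-1.600e-02  5.600e-02  1.948e+00  1.000e-03  1.144e+00  1.800e-02]
turn [ 0.0059 -0.0009 -0.0012] shift [0.0001 0.0896 0.0023]
```

View pics/s4z.png

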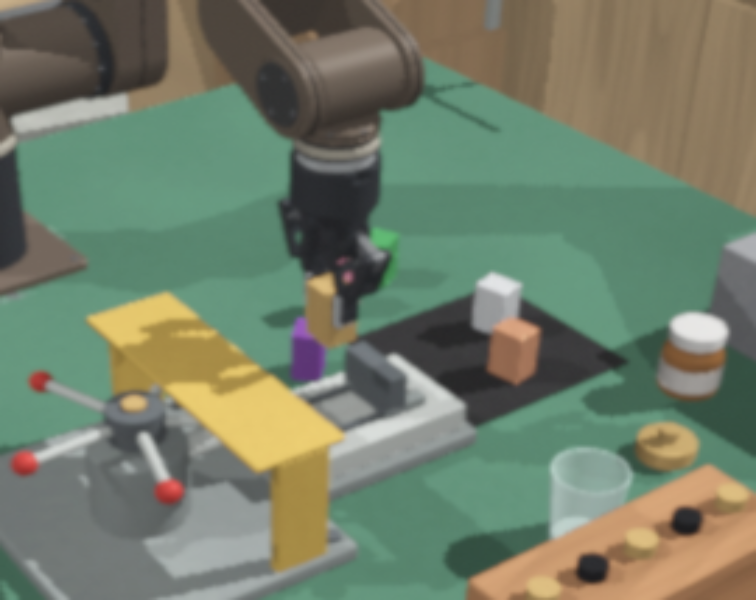

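View pics/t4z.png

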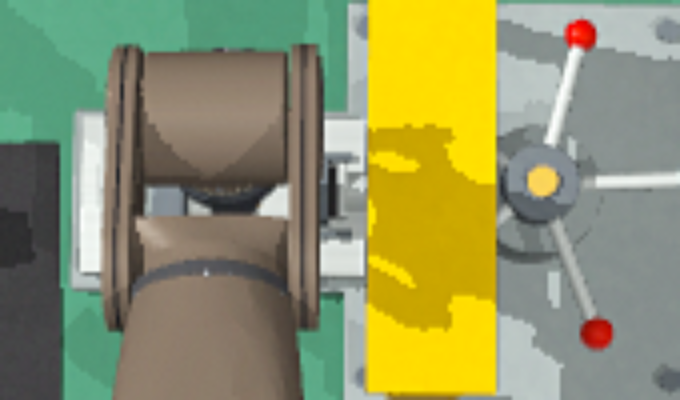

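The brass is held over the bed, with ram and anvil on either side. It is clear of the anvil at (375,375) in the scene crop. Lowering.

Request:
jog_arm(deltas=[[[0.004, 0, -0.001], [0, 0.015, 0.002], 0.25], [[0.004, 0, -0.001], [0, 0.035, 0.002], 0.25], [[0.004, 0, -0.001], [0, 0.055, 0.002], 0.25], [[0.004, 0, -0.001], [0, 0.075, 0.002], 0.25], [[0.004, 0, -0.001], [0, 0.085, 0.002], 0.25], [[0.004, 0, -0.001], [0, 0.088, 0.002], 0.25], [[0.004, 0, -0.001], [0, 0.09, 0.002], 0.25], [[0.004, 0, -0.001], [0, 0.09, 0.002], 0.25]])

```text
time: 6.32
eef_pos: [0.5382, 0.0941, 0.0864]
tcp_rot: [0.492, -0.508, 0.508, -0.492]
contact_force: [-0.7, -0.0, -4.6]
opening: 0.413
```

```bash
python3 - <<'E'
from h import *
st(); goal([.5376,.0925,.075],np.degrees(-.034))
E
```

```text
t 6.32 pos [0.5382 0.0941 0.0864] zdir -1.84 tilt -1.0 F [-0.75 -0.05 -4.61] op 0.413 q [-0.013  0.173  1.999  0.     0.968  0.019]
turn [-0.0014  0.0019 -0.0002] shift [ 0.0016  0.0114 -0.0005]
```

Request:
jog_arm(deltas=[[[0, 0, 0], [0.001, 0.004, 0], 0.25], [[0, 0, 0], [0.001, 0.007, 0], 0.25], [[0, 0, 0], [0.001, 0.009, 0], 0.25], [[0, 0, 0], [0.001, 0.0105, 0], 0.25], [[0, 0, 0], [0.001, 0.0105, 0], 0.25], [[0, 0, 0], [0.001, 0.0105, 0], 0.25]])

```text
time: 6.82
eef_pos: [0.5381, 0.093, 0.0759]
tcp_rot: [0.492, -0.508, 0.508, -0.492]
contact_force: [-0.2, -0.3, -5.3]
opening: 0.413
```

```bash
python3 - <<'E'
from h import *
st()
E
```

```text
t 6.82 pos [0.5381 0.093  0.0759] zdir -1.85 tilt -1.0 F [-0.21 -0.29 -5.32] op 0.413 q [-0.015  0.189  2.004  0.     0.948  0.017]
```

Request:
jog_arm(deltas=[[[0, 0, 0], [0, 0.001, 0], 0.25], [[0, 0, 0], [0, 0.002, 0], 0.25], [[0, 0, 0], [0, 0.002, 0], 0.25]])

```text
time: 7.07
eef_pos: [0.5384, 0.093, 0.0755]
tcp_rot: [0.492, -0.508, 0.508, -0.492]
contact_force: [-5.1, -0.2, 4.2]
opening: 0.412
```

```bash
python3 - <<'E'
from h import *
st()
E
```

```text
t 7.07 pos [0.5384 0.093  0.0755] zdir -1.84 tilt -1.0 F [-5.12 -0.2   4.21] op 0.412 q [-0.015  0.19   2.003 -0.     0.947  0.017]
```

Contact came at z = 0.0755, exactly the bed height predicted (0.0754). Releasing.

Request:
jog_arm(deltas=[[[0, 0, 0], [0, 0, 0], 0.55], [[0, 0, 0], [0, 0, 0], 0.62], [[0, 0, 0], [0, 0, 0], 0.65], [[0, 0, 0], [0, 0, 0], 0.65], [[0, 0, 0], [0, 0, 0], 0.65], [[0, 0, 0], [0, -0.02, 0], 0.65], [[0, 0, 0], [0, -0.05, 0], 0.65], [[0, 0, 0], [0, -0.09, 0], 0.65], [[0, 0, 0], [0, -0.13, 0], 0.65], [[0, 0, 0], [0, -0.16, 0], 0.65]])

```text
time: 7.9
eef_pos: [0.5391, 0.093, 0.2391]
tcp_rot: [0.491, -0.507, 0.509, -0.493]
contact_force: [1.5, -0.4, 0.2]
opening: 0.652
```

```bash
python3 - <<'E'
from h import *
st()
print('toward wheel'); 
c=grab('scene','s5')['pixels']; cv2.imwrite('pics/s5z.png',cv2.resize(c[120:320,230:450],None,fx=3.4,fy=3))
E
```

```text
t 7.90 pos [0.5391 0.093  0.2391] zdir -1.84 tilt -1.0 F [ 1.52 -0.36  0.25] op 0.652 q [-0.015 -0.005  1.887  0.     1.255  0.017]
toward wheel
```

View pics/s5z.png

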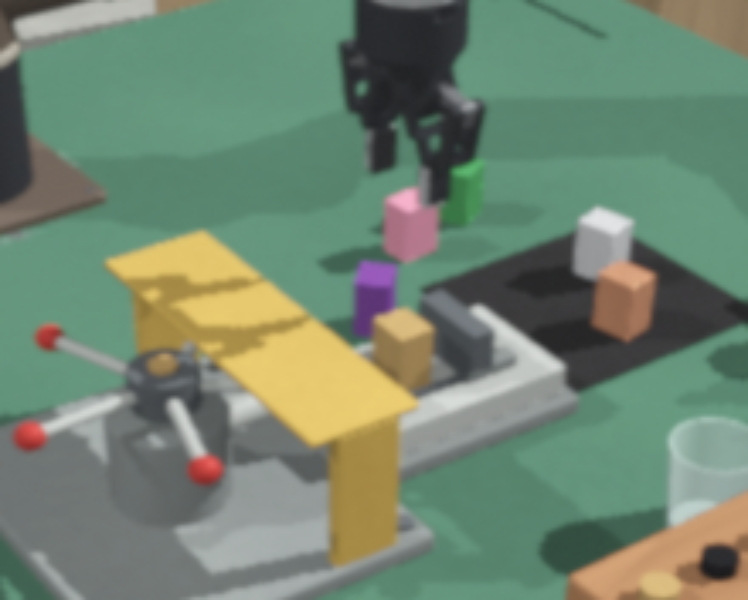

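The block stands upright between the rails, at (403,345) in the crop, just before the anvil. Now to the wheel: I'll go over the spoke at -161.6° with shut fingers and the tool turned.

```bash
python3 - <<'E'
from h import *
goal([.448,-.108,.24],-161.6)
E
```

```text
turn [-0.0036  2.7885 -0.0222] shift [ 0.204   0.0046 -0.088 ]
```

Request:
jog_arm(deltas=[[[0, 0.12, 0], [0.02, 0, -0.008], 0.3], [[0, 0.24, 0], [0.04, 0, -0.016], 0.0], [[0, 0.36, 0], [0.06, 0, -0.025], 0.0], [[0, 0.48, 0], [0.08, 0, -0.033], 0.0], [[0, 0.6, 0], [0.1, 0, -0.042], 0.0], [[0, 0.72, 0], [0.12, 0, -0.05], 0.0], [[0, 0.84, 0], [0.14, 0, -0.06], 0.0], [[0, 0.96, 0], [0.16, 0, -0.07], 0.0], [[0, 1.08, 0], [0.18, 0, -0.078], 0.0], [[0, 1.2, 0], [0.2, 0, -0.085], 0.0]])

```text
time: 8.78
eef_pos: [0.4503, -0.1049, 0.2443]
tcp_rot: [0.112, -0.696, 0.698, -0.123]
contact_force: [0.7, -0.6, -1.2]
opening: 0.002
```

```bash
python3 - <<'E'
from h import *
st();goal([.448,-.108,.24],-161.6)
E
```

```text
t 8.78 pos [ 0.4503 -0.1049  0.2443] zdir -70.92 tilt -0.9999 F [ 0.72 -0.62 -1.16] op 0.002 q [-0.453 -0.221  2.073  0.007  1.275  0.783]
turn [ 0.0076  1.5826 -0.016 ] shift [0.0032 0.0043 0.0021]
```

Request:
jog_arm(deltas=[[[0, 0.12, 0], [0.003, 0, 0.002], 0.0], [[0, 0.24, 0], [0.003, 0, 0.002], 0.0], [[0, 0.36, 0], [0.003, 0, 0.002], 0.0], [[0, 0.48, 0], [0.003, 0, 0.002], 0.0], [[0, 0.6, 0], [0.003, 0, 0.002], 0.0], [[0, 0.72, 0], [0.003, 0, 0.002], 0.0], [[0, 0.84, 0], [0.003, 0, 0.002], 0.0], [[0, 0.96, 0], [0.003, 0, 0.002], 0.0], [[0, 1.08, 0], [0.003, 0, 0.002], 0.0], [[0, 1.2, 0], [0.003, 0, 0.002], 0.0]])

```text
time: 9.62
eef_pos: [0.448, -0.1078, 0.2439]
tcp_rot: [0.304, 0.643, -0.638, -0.294]
contact_force: [0.0, -0.2, -0.1]
opening: 0.002
```

```bash
python3 - <<'E'
from h import *
st();goal([.448,-.108,.20],-161.6)
c=grab('top','t6')['pixels']; cv2.imwrite('pics/t6z.png',cv2.resize(c[200:300,230:420],None,fx=4,fy=4,interpolation=cv2.INTER_CUBIC))
c=grab('scene','s6')['pixels']; cv2.imwrite('pics/s6z.png',cv2.resize(c[120:320,180:430],None,fx=3.2,fy=3))
E
```

```text
t 9.62 pos [ 0.448  -0.1078  0.2439] zdir -140.01 tilt -0.9999 F [ 0.05 -0.23 -0.08] op 0.002 q [-0.461 -0.224  2.077  0.007  1.275  1.981]
turn [ 0.0139  0.3767 -0.0079] shift [0.0003 0.0439 0.0007]
```

View pics/t6z.png

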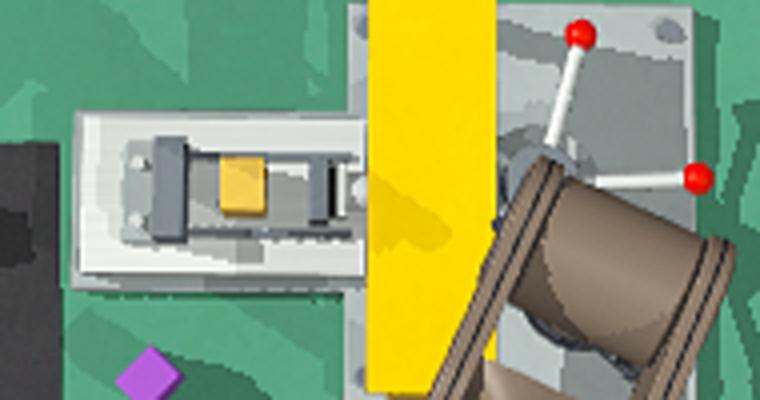

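View pics/s6z.png

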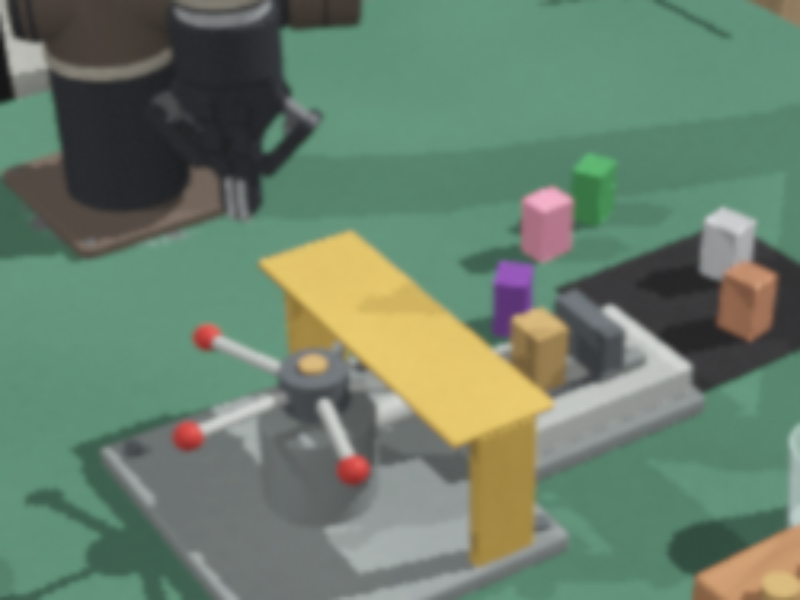

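The brass stands at (243,185) in the top crop, centred between rails. The closed fingers hang at (238,200) in the scene crop, outside the spoke circle's left side. The elbow links are wide only about 70 mm above the tips, so they clear hub and guard.

```bash
python3 - <<'E'
from h import *
t=dict(np.load('t6.npz'))
H=cv2.cvtColor(t['pixels'],cv2.COLOR_BGR2HSV)
sub=cv2.resize(H[232:262,278:304].astype(np.float32),None,fx=8,fy=8,interpolation=cv2.INTER_LINEAR)
m=((sub[...,2]>165)&(sub[...,1]>120)).astype(np.uint8)
cs,_=cv2.findContours(m,cv2.RETR_EXTERNAL,cv2.CHAIN_APPROX_NONE); c=max(cs,key=cv2.contourArea)
p=(c[:,0]+.5)/8-.5+[278,232]
P=onplane(t,p[:,0],p[:,1],.110)[:,:2]
r=cv2.minAreaRect((P*1000).astype(np.float32)); print(r)
yaw=-.034;R=np.array([[np.cos(yaw),-np.sin(yaw)],[np.sin(yaw),np.cos(yaw)]])
print('press mm',(np.array(r[0])-[531.2,-105.5])@R)
E
```

```text
((538.7233276367188, 93.78263854980469), (29.638504028320312, 37.17002487182617), 88.9962387084961)
press mm [  0.74467522 199.42320814]
```

Request:
jog_arm(deltas=[[[0.005, 0.12, 0], [0, 0.0, 0], 0.0], [[0.01, 0.24, -0.003], [0, 0.0, 0], 0.0], [[0.014, 0.377, -0.008], [0, 0.02, 0], 0.0], [[0.014, 0.377, -0.008], [0, 0.044, 0.001], 0.0], [[0.014, 0.377, -0.008], [0, 0.044, 0.001], 0.0], [[0.014, 0.377, -0.008], [0, 0.044, 0.001], 0.0]])

```text
time: 10.22
eef_pos: [0.447, -0.108, 0.1986]
tcp_rot: [-0.41, -0.575, 0.576, 0.413]
contact_force: [0.4, 0.8, 1.2]
opening: -0.002
```

```bash
python3 - <<'E'
from h import *
st();goal([.448,-.108,.113],-161.6)
E
```

```text
t 10.22 pos [ 0.447  -0.108   0.1986] zdir -161.11 tilt -1.0 F [0.41 0.83 1.19] op -0.002 q [-0.458 -0.171  2.117 -0.     1.199  2.354]
turn [-0.0028  0.0085  0.0026] shift [-0.0006  0.0856 -0.0012]
```

Request:
jog_arm(deltas=[[[-0.002, 0.008, 0.002], [0, 0.02, -0.001], 0.0], [[-0.002, 0.008, 0.002], [0, 0.04, -0.001], 0.0], [[-0.002, 0.008, 0.002], [0, 0.055, -0.001], 0.0], [[-0.002, 0.008, 0.002], [0, 0.07, -0.001], 0.0], [[-0.002, 0.008, 0.002], [0, 0.08, -0.001], 0.0], [[-0.002, 0.008, 0.002], [0, 0.086, -0.001], 0.0], [[-0.002, 0.008, 0.002], [0, 0.086, -0.001], 0.0], [[-0.002, 0.008, 0.002], [0, 0.086, -0.001], 0.0]])

```text
time: 10.88
eef_pos: [0.4482, -0.1078, 0.1134]
tcp_rot: [-0.413, -0.574, 0.574, 0.413]
contact_force: [0.4, -0.8, 0.6]
opening: -0.007
```

```bash
cat >> h.py <<'E'
HUB=np.array([.5312,-.1055])
def wheel(off=16):
    """where the finger is: spoke angle if in contact (pad face 11+5 mm behind spoke line), radius along the spoke, and force tangential/radial"""
    s=ctrl.get_state(); R=Rn.from_quat(s['tcp_rot']).as_matrix(); zd=np.arctan2(R[1,2],R[0,2])
    v=s['eef_pos'][:2]-HUB; er=np.array([np.cos(zd),np.sin(zd)]); et=np.array([-er[1],er[0]]); F=s['contact_force'][:2]
    print('zdir %.4f'%zd,'radial %.1f tang %.1f mm'%(1000*v@er,1000*v@et),'F rad %.2f tang %.2f'%(F@er,F@et))
def arc(n,da,r=80,off=16,corr_t=0,corr_r=0):
    for i in range(1,n+1):
        a=da*i; rad=r*(np.cos(a)-1)+off*np.sin(a)+corr_r*min(1,i/3); tan=r*np.sin(a)+off*(1-np.cos(a))+corr_t
        print([0,round(-a,3),0],[round(-tan/1000,4),0,round(rad/1000,4)])
E
python3 - <<'E'
from h import *
st();wheel()
arc(10,.1,corr_t=0)
E
```

```text
t 10.88 pos [ 0.4482 -0.1078  0.1134] zdir -161.54 tilt -1.0 F [ 0.43 -0.83  0.62] op -0.007 q [-0.457 -0.058  2.185 -0.     1.014  2.363]
zdir -2.8194 radial 79.4 tang -24.1 mm F rad -0.14 tang 0.92
[0, -0.1, 0] [np.float64(-0.0081), 0, np.float64(0.0012)]
[0, -0.2, 0] [np.float64(-0.0162), 0, np.float64(0.0016)]
[0, -0.3, 0] [np.float64(-0.0244), 0, np.float64(0.0012)]
[0, -0.4, 0] [np.float64(-0.0324), 0, np.float64(-0.0001)]
[0, -0.5, 0] [np.float64(-0.0403), 0, np.float64(-0.0021)]
[0, -0.6, 0] [np.float64(-0.048), 0, np.float64(-0.0049)]
[0, -0.7, 0] [np.float64(-0.0553), 0, np.float64(-0.0085)]
[0, -0.8, 0] [np.float64(-0.0622), 0, np.float64(-0.0128)]
[0, -0.9, 0] [np.float64(-0.0687), 0, np.float64(-0.0177)]
[0, -1.0, 0] [np.float64(-0.0747), 0, np.float64(-0.0233)]
```

Fingers are beside the spoke with about 8 mm gap and no contact force. First push.

Request:
jog_arm(deltas=[[[0, 0, 0], [-0.004, 0, 0], 0.0], [[0, 0, 0], [-0.008, 0, 0], 0.0], [[0, -0.06, 0], [-0.0128, 0, 0.0008], 0.0], [[0, -0.12, 0], [-0.0177, 0, 0.0013], 0.0], [[0, -0.18, 0], [-0.0226, 0, 0.0016], 0.0], [[0, -0.24, 0], [-0.0275, 0, 0.0015], 0.0], [[0, -0.3, 0], [-0.0324, 0, 0.0012], 0.0], [[0, -0.36, 0], [-0.0372, 0, 0.0005], 0.0], [[0, -0.42, 0], [-0.042, 0, -0.0004], 0.0]])

```text
time: 11.63
eef_pos: [0.4618, -0.1464, 0.1143]
tcp_rot: [0.283, 0.649, -0.647, -0.285]
contact_force: [-2.2, 5.8, 2.5]
opening: 0.005
```

```bash
python3 - <<'E'
from h import *
st();wheel()
c=grab('scene','s7')['pixels']; cv2.imwrite('pics/s7z.png',cv2.resize(c[150:310,200:420],None,fx=3.6,fy=3.6))
E
```

```text
t 11.63 pos [ 0.4618 -0.1464  0.1143] zdir -137.33 tilt -1.0 F [-2.19  5.81  2.55] op 0.005 q [-5.180e-01 -2.000e-03  2.129e+00  3.000e-03  1.018e+00  1.877e+00]
zdir -2.3969 radial 78.7 tang -16.9 mm F rad -2.33 tang -5.76
```

View pics/s7z.png

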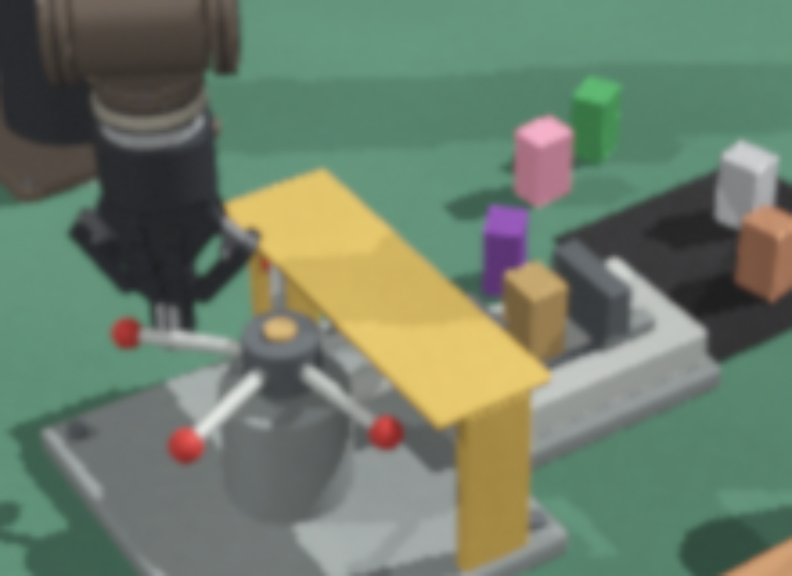

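The wheel turns: the pushed spoke is now at (180,335), with fingers behind it. The tangential push is 5.8 N, as expected for a free wheel. Continuing.

Request:
jog_arm(deltas=[[[0, -0.08, 0], [-0.0065, 0, 0.0015], 0.0], [[0, -0.16, 0], [-0.013, 0, 0.002], 0.0], [[0, -0.24, 0], [-0.0195, 0, 0.0025], 0.0], [[0, -0.32, 0], [-0.026, 0, 0.002], 0.0], [[0, -0.4, 0], [-0.0324, 0, 0.0009], 0.0], [[0, -0.48, 0], [-0.0387, 0, -0.0007], 0.0], [[0, -0.56, 0], [-0.0449, 0, -0.0027], 0.0], [[0, -0.64, 0], [-0.051, 0, -0.0053], 0.0], [[0, -0.72, 0], [-0.0567, 0, -0.0083], 0.0], [[0, -0.8, 0], [-0.0622, 0, -0.0118], 0.0]])

```text
time: 12.52
eef_pos: [0.5115, -0.1838, 0.1139]
tcp_rot: [0.005, 0.709, -0.705, -0.01]
contact_force: [-5.9, 3.9, 1.6]
opening: 0.001
```

```bash
python3 - <<'E'
from h import *
st();wheel()
c=grab('scene','s8')['pixels']; cv2.imwrite('pics/s8z.png',cv2.resize(c[150:310,200:420],None,fx=3.6,fy=3.6))
E
```

```text
t 12.52 pos [ 0.5115 -0.1838  0.1139] zdir -91.17 tilt -1.0 F [-5.88  3.88  1.56] op 0.001 q [-0.533  0.132  1.987  0.003  1.031  1.057]
zdir -1.5912 radial 78.7 tang -18.1 mm F rad -3.76 tang -5.96
```

View pics/s8z.png

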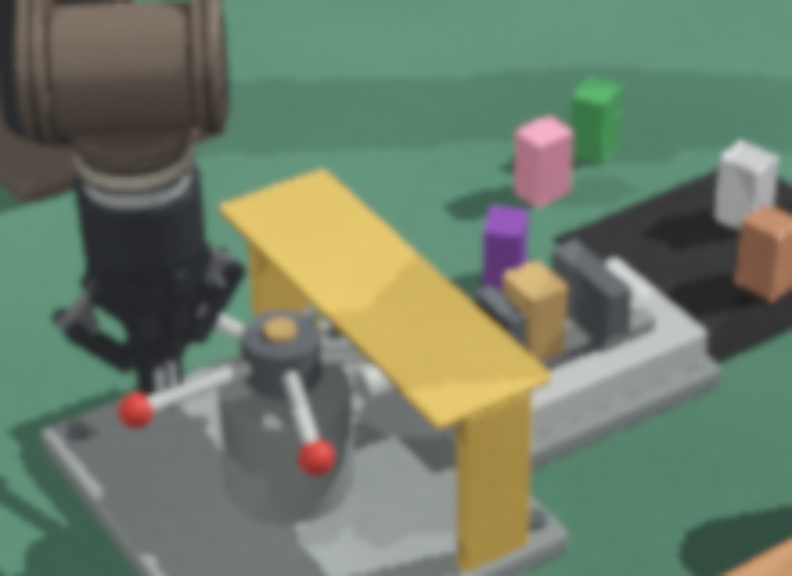

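The spoke is now around world -91° and the ram plate, at (500,310), has come close behind the block. Push is still 6 N. Continuing at a slower pace.

Request:
jog_arm(deltas=[[[0, -0.07, 0], [-0.0057, 0, 0.0015], 0.0], [[0, -0.14, 0], [-0.0114, 0, 0.0022], 0.0], [[0, -0.21, 0], [-0.0171, 0, 0.0026], 0.0], [[0, -0.28, 0], [-0.0228, 0, 0.0023], 0.0], [[0, -0.35, 0], [-0.0284, 0, 0.0016], 0.0], [[0, -0.42, 0], [-0.034, 0, 0.0006], 0.0], [[0, -0.49, 0], [-0.0395, 0, -0.0009], 0.0], [[0, -0.56, 0], [-0.0449, 0, -0.0027], 0.0], [[0, -0.63, 0], [-0.0502, 0, -0.0049], 0.0], [[0, -0.7, 0], [-0.0553, 0, -0.0075], 0.0]])

```text
time: 13.4
eef_pos: [0.5661, -0.1787, 0.1136]
tcp_rot: [-0.24, 0.669, -0.663, 0.234]
contact_force: [-7.3, -1.2, 2.4]
opening: 0.001
```

```bash
python3 - <<'E'
from h import *
st();wheel()
c=grab('scene','s9')['pixels']; cv2.imwrite('pics/s9z.png',cv2.resize(c[150:310,200:420],None,fx=3.6,fy=3.6))
c=grab('top','t9')['pixels']; cv2.imwrite('pics/t9z.png',cv2.resize(c[200:300,230:420],None,fx=4,fy=4,interpolation=cv2.INTER_CUBIC))
E
```

```text
t 13.40 pos [ 0.5661 -0.1787  0.1136] zdir -50.76 tilt -0.9999 F [-7.3  -1.19  2.37] op 0.001 q [-4.760e-01  2.390e-01  1.863e+00 -1.000e-03  1.051e+00  4.100e-01]
zdir -0.8860 radial 78.8 tang -19.3 mm F rad -3.70 tang -6.41
```

View pics/s9z.png

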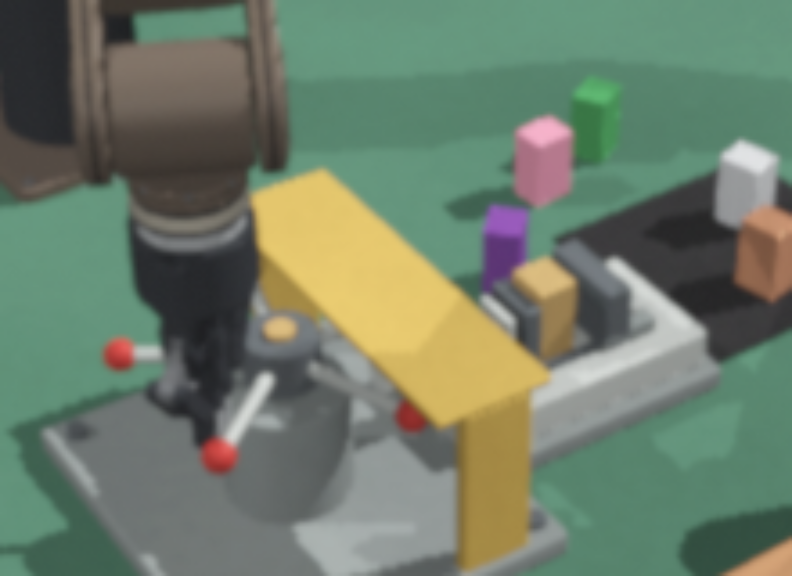

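View pics/t9z.png

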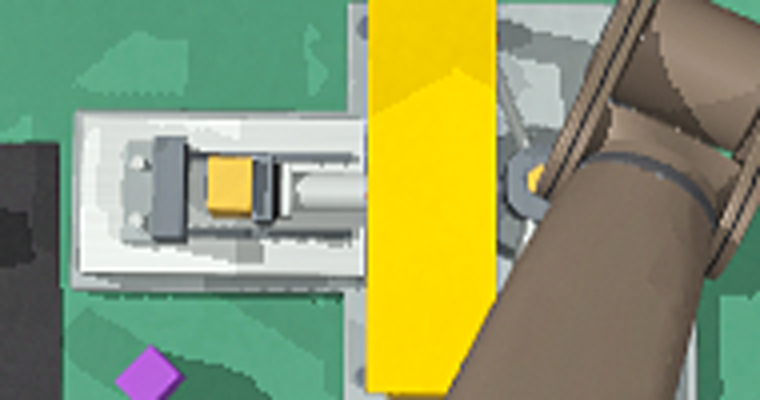

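The ram plate touches the block and pushes it. About 12 mm are left to the anvil (block front at column 206, anvil face at 187 in the crop), roughly 0.6 rad. I'll push 0.3 rad more, then take the next spoke.

Request:
jog_arm(deltas=[[[0, -0.05, 0], [-0.0045, 0, 0.001], 0.0], [[0, -0.1, 0], [-0.0085, 0, 0.0015], 0.0], [[0, -0.15, 0], [-0.0125, 0, 0.002], 0.0], [[0, -0.2, 0], [-0.0165, 0, 0.002], 0.0], [[0, -0.25, 0], [-0.0205, 0, 0.002], 0.0], [[0, -0.3, 0], [-0.0245, 0, 0.0015], 0.0], [[0, -0.3, 0], [-0.0245, 0, 0.0015], 0.0], [[0, -0.3, 0], [-0.0245, 0, 0.0015], 0.0]])

```text
time: 14.17
eef_pos: [0.5861, -0.1652, 0.1136]
tcp_rot: [-0.336, 0.627, -0.621, 0.33]
contact_force: [-4.7, -2.9, 0.6]
opening: -0.0
```

```bash
python3 - <<'E'
from h import *
st();wheel()
E
```

```text
t 14.17 pos [ 0.5861 -0.1652  0.1136] zdir -33.80 tilt -0.9999 F [-4.69 -2.87  0.61] op -0.000 q [-0.441  0.27   1.825 -0.002  1.058  0.15 ]
zdir -0.5899 radial 78.8 tang -19.1 mm F rad -2.30 tang -5.00
```

Request:
jog_arm(deltas=[[[0, 0, 0], [0.004, 0, 0], 0.0], [[0, 0, 0], [0.008, 0, 0], 0.0], [[0, 0, 0], [0.01, -0.015, 0], 0.0], [[0, 0, 0], [0.01, -0.045, 0], 0.0], [[0, 0, 0], [0.01, -0.075, 0], 0.0], [[0, 0.1, 0], [0.01, -0.1, 0], 0.0], [[0, 0.22, 0], [0.015, -0.1, -0.01], 0.0], [[0, 0.34, 0], [0.03, -0.1, -0.015], 0.0], [[0, 0.46, 0], [0.045, -0.1, -0.02], 0.0], [[0, 0.58, 0], [0.06, -0.1, -0.03], 0.0]])

```text
time: 15.0
eef_pos: [0.5292, -0.1996, 0.2151]
tcp_rot: [-0.141, 0.695, -0.692, 0.136]
contact_force: [-0.1, -0.2, 0.6]
opening: 0.0
```

```bash
python3 - <<'E'
from h import *
st();wheel()
c=grab('scene','s10'); im=c['pixels']; cv2.imwrite('pics/s10z.png',cv2.resize(im[150:310,200:420],None,fx=3.6,fy=3.6))
hs=cv2.cvtColor(im,cv2.COLOR_BGR2HSV)
m=cv2.inRange(hs,(0,150,90),(8,255,255))|cv2.inRange(hs,(172,150,90),(180,255,255))
nn,_,stt,ce=cv2.connectedComponentsWithStats(m)
for i in range(1,nn):
    if 15<stt[i,4]<300 and ce[i][0]>220:
        P=onplane(c,*ce[i],0.130)[0][:2]; v=P-HUB; print('red',ce[i].round(1),stt[i,4],P.round(4),np.hypot(*v).round(4),np.arctan2(v[1],v[0]).round(3))
E
```

```text
t 15.00 pos [ 0.5292 -0.1996  0.2151] zdir -67.41 tilt -1.0 F [-0.14 -0.19  0.63] op 0.000 q [-0.539  0.065  1.86  -0.002  1.224  0.638]
zdir -1.1765 radial 86.2 tang -38.0 mm F rad 0.13 tang -0.20
red [254.2 225.5] 21 [ 0.4237 -0.1078] 0.1076 -3.12
red [232.9 256.6] 45 [ 0.5007 -0.2073] 0.1063 -1.862
red [274. 278.] 50 [ 0.6179 -0.1687] 0.1073 -0.63
```

View pics/s10z.png

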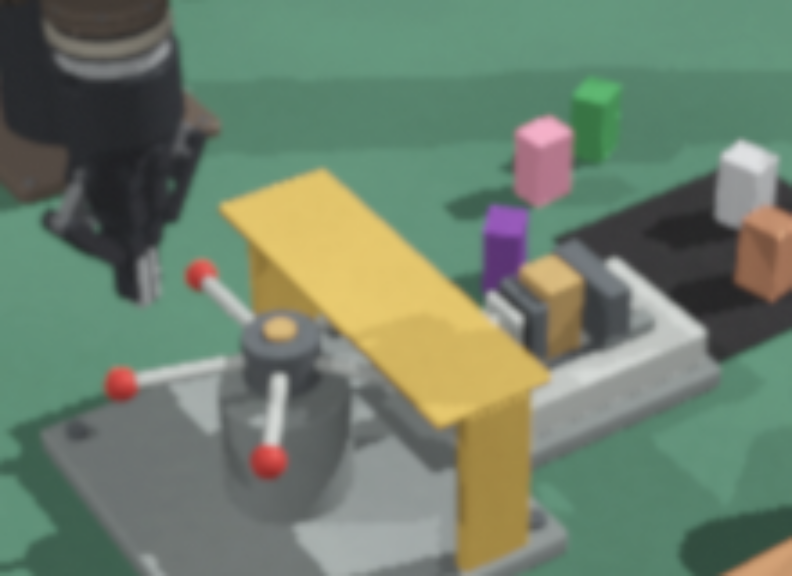

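The three visible balls put the next spoke at -1.87 rad, agreeing with the hand count (q about 3.2). The block still stands with a small gap to the anvil. Going behind that spoke.

```bash
python3 - <<'E'
from h import *
goal([.4828,-.1742,.20],np.degrees(-1.87))
E
```

```text
turn [0.0024 0.6882 0.0109] shift [ 0.0305  0.0152 -0.0408]
```

Request:
jog_arm(deltas=[[[0, 0.12, 0.002], [0.005, 0, -0.006], 0.0], [[0, 0.24, 0.004], [0.01, 0, -0.013], 0.0], [[0, 0.36, 0.006], [0.016, 0, -0.02], 0.0], [[0, 0.48, 0.008], [0.022, 0, -0.028], 0.0], [[0, 0.6, 0.01], [0.027, 0, -0.035], 0.0], [[0.002, 0.688, 0.011], [0.03, 0.005, -0.041], 0.0], [[0.002, 0.688, 0.011], [0.03, 0.015, -0.041], 0.0], [[0.002, 0.688, 0.011], [0.03, 0.015, -0.041], 0.0], [[0.002, 0.688, 0.011], [0.03, 0.015, -0.041], 0.0]])

```text
time: 15.8
eef_pos: [0.4832, -0.1738, 0.1994]
tcp_rot: [0.104, 0.7, -0.699, -0.105]
contact_force: [-0.6, -0.6, -0.6]
opening: 0.001
```

```bash
python3 - <<'E'
from h import *
st();wheel();goal([.4828,-.1742,.113],np.degrees(-1.87))
E
```

```text
t 15.80 pos [ 0.4832 -0.1738  0.1994] zdir -107.01 tilt -1.0 F [-0.61 -0.6  -0.64] op 0.001 q [-5.430e-01 -4.300e-02  1.999e+00  1.000e-03  1.187e+00  1.324e+00]
zdir -1.8676 radial 79.3 tang -25.9 mm F rad 0.75 tang -0.40
turn [0.0009 0.0024 0.0008] shift [0.0002 0.0864 0.0006]
```

Request:
jog_arm(deltas=[[[0, 0.002, 0], [0, 0.02, 0], 0.0], [[0, 0.002, 0], [0, 0.04, 0.0005], 0.0], [[0, 0.002, 0], [0, 0.06, 0.0005], 0.0], [[0, 0.002, 0], [0, 0.075, 0.0005], 0.0], [[0, 0.002, 0], [0, 0.086, 0.0005], 0.0], [[0, 0.002, 0], [0, 0.086, 0.0005], 0.0], [[0, 0.002, 0], [0, 0.086, 0.0005], 0.0], [[0, 0.002, 0], [0, 0.086, 0.0005], 0.0]])

```text
time: 16.47
eef_pos: [0.4839, -0.1747, 0.1146]
tcp_rot: [0.106, 0.699, -0.699, -0.105]
contact_force: [-1.0, -0.6, 0.1]
opening: -0.0
```

```bash
python3 - <<'E'
from h import *
st();wheel()
E
```

```text
t 16.47 pos [ 0.4839 -0.1747  0.1146] zdir -107.10 tilt -1.0 F [-1.03 -0.56  0.05] op -0.000 q [-5.440e-01  6.300e-02  2.061e+00  1.000e-03  1.016e+00  1.325e+00]
zdir -1.8693 radial 80.0 tang -24.8 mm F rad 0.83 tang -0.82
```

Request:
jog_arm(deltas=[[[0, 0, 0], [-0.004, 0, 0], 0.0], [[0, 0, 0], [-0.008, 0, 0], 0.0], [[0, -0.04, 0], [-0.0112, 0, 0.0006], 0.0], [[0, -0.08, 0], [-0.0145, 0, 0.001], 0.0], [[0, -0.12, 0], [-0.0177, 0, 0.0013], 0.0], [[0, -0.16, 0], [-0.021, 0, 0.0015], 0.0], [[0, -0.2, 0], [-0.0242, 0, 0.0016], 0.0], [[0, -0.24, 0], [-0.0275, 0, 0.0015], 0.0], [[0, -0.24, 0], [-0.0275, 0, 0.0015], 0.0]])

```text
time: 17.22
eef_pos: [0.5094, -0.1844, 0.1155]
tcp_rot: [0.019, 0.707, -0.707, -0.021]
contact_force: [-5.6, 0.8, 3.1]
opening: -0.002
```

```bash
python3 - <<'E'
from h import *
st();wheel()
c=grab('scene','s11'); im=c['pixels']; cv2.imwrite('pics/s11z.png',cv2.resize(im[150:310,200:420],None,fx=3.6,fy=3.6))
c=grab('top','t11')['pixels']; cv2.imwrite('pics/t11z.png',cv2.resize(c[220:280,240:340],None,fx=8,fy=8,interpolation=cv2.INTER_CUBIC))
E
```

```text
t 17.22 pos [ 0.5094 -0.1844  0.1155] zdir -93.23 tilt -1.0 F [-5.61  0.75  3.11] op -0.002 q [-5.340e-01  1.230e-01  1.994e+00 -1.000e-03  1.026e+00  1.093e+00]
zdir -1.6272 radial 80.0 tang -17.3 mm F rad -0.44 tang -5.64
```

View pics/t11z.png

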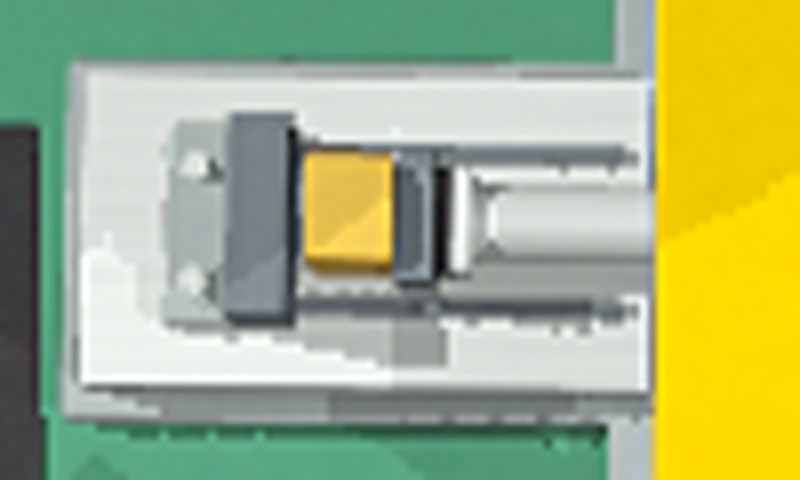

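The block front (col 303) is about 2 mm from the anvil face (col 296). The push is still 5.6 N. Small steps now.

Request:
jog_arm(deltas=[[[0, -0.02, 0], [-0.0016, 0, 0.0003], 0.0], [[0, -0.04, 0], [-0.0032, 0, 0.0006], 0.0], [[0, -0.06, 0], [-0.0049, 0, 0.0008], 0.0], [[0, -0.06, 0], [-0.0049, 0, 0.0008], 0.0], [[0, -0.06, 0], [-0.0049, 0, 0.0008], 0.0]])

```text
time: 17.73
eef_pos: [0.5132, -0.1855, 0.1156]
tcp_rot: [-0.003, 0.707, -0.707, -0.001]
contact_force: [-5.6, 0.2, 2.4]
opening: -0.002
```

```bash
python3 - <<'E'
from h import *
st();wheel()
E
```

```text
t 17.73 pos [ 0.5132 -0.1855  0.1156] zdir -89.84 tilt -1.0 F [-5.59  0.24  2.37] op -0.002 q [-0.532  0.133  1.983 -0.002  1.03   1.037]
zdir -1.5680 radial 79.9 tang -18.2 mm F rad -0.25 tang -5.59
```

Request:
jog_arm(deltas=[[[0, -0.01, 0], [-0.0015, 0, 0.0002], 0.0], [[0, -0.02, 0], [-0.003, 0, 0.0003], 0.0], [[0, -0.03, 0], [-0.004, 0, 0.0004], 0.0], [[0, -0.03, 0], [-0.004, 0, 0.0004], 0.0]])

```text
time: 18.07
eef_pos: [0.5159, -0.186, 0.1156]
tcp_rot: [-0.015, 0.707, -0.707, 0.009]
contact_force: [-6.7, -0.3, 2.8]
opening: -0.001
```

```bash
python3 - <<'E'
from h import *
st();wheel()
E
```

```text
t 18.07 pos [ 0.5159 -0.186   0.1156] zdir -88.06 tilt -1.0 F [-6.68 -0.33  2.79] op -0.001 q [-0.529  0.141  1.974 -0.005  1.035  1.01 ]
zdir -1.5369 radial 79.9 tang -18.0 mm F rad 0.11 tang -6.69
```

Request:
jog_arm(deltas=[[[0, 0, 0], [-0.0015, 0, 0], 0.0], [[0, 0, 0], [-0.0025, 0, 0], 0.0], [[0, 0, 0], [-0.0025, 0, 0], 0.0]])

```text
time: 18.32
eef_pos: [0.5171, -0.186, 0.1157]
tcp_rot: [-0.017, 0.707, -0.707, 0.007]
contact_force: [-6.0, -0.0, 2.2]
opening: -0.003
```

```bash
python3 - <<'E'
from h import *
st();wheel()
E
```

```text
t 18.32 pos [ 0.5171 -0.186   0.1157] zdir -88.02 tilt -0.9999 F [-6.04 -0.04  2.25] op -0.003 q [-0.527  0.146  1.969 -0.007  1.04   1.013]
zdir -1.5362 radial 80.0 tang -16.9 mm F rad -0.17 tang -6.04
```

Request:
jog_arm(deltas=[[[0, 0, 0], [-0.0015, 0, 0], 0.0], [[0, 0, 0], [-0.003, 0, 0], 0.0], [[0, 0, 0], [-0.003, 0, 0], 0.0]])

```text
time: 18.57
eef_pos: [0.5188, -0.186, 0.1157]
tcp_rot: [-0.019, 0.708, -0.706, 0.006]
contact_force: [-6.0, -0.8, 3.2]
opening: 0.002
```

```bash
python3 - <<'E'
from h import *
st();wheel()
E
```

```text
t 18.57 pos [ 0.5188 -0.186   0.1157] zdir -87.97 tilt -0.9998 F [-5.99 -0.76  3.17] op 0.002 q [-0.525  0.151  1.962 -0.009  1.045  1.015]
zdir -1.5353 radial 80.0 tang -15.3 mm F rad 0.55 tang -6.01
```

Request:
jog_arm(deltas=[[[0, 0, 0], [-0.0015, 0, 0], 0.0], [[0, 0, 0], [-0.003, 0, 0], 0.0], [[0, 0, 0], [-0.003, 0, 0], 0.0]])

```text
time: 18.82
eef_pos: [0.5204, -0.186, 0.1158]
tcp_rot: [-0.021, 0.708, -0.706, 0.005]
contact_force: [-5.9, -0.9, 2.3]
opening: 0.002
```

```bash
python3 - <<'E'
from h import *
st();wheel(); goal([.522,-.186,.115],-86)
c=grab('top','t12')['pixels']; cv2.imwrite('pics/t12z.png',cv2.resize(c[220:280,240:340],None,fx=8,fy=8,interpolation=cv2.INTER_CUBIC))
E
```

```text
t 18.82 pos [ 0.5204 -0.186   0.1158] zdir -87.92 tilt -0.9997 F [-5.93 -0.88  2.35] op 0.002 q [-0.522  0.157  1.956 -0.012  1.05   1.018]
zdir -1.5345 radial 80.1 tang -13.7 mm F rad 0.67 tang -5.95
turn [ 0.0028 -0.0334  0.0233] shift [-0.0016  0.0007  0.    ]
```

View pics/t12z.png

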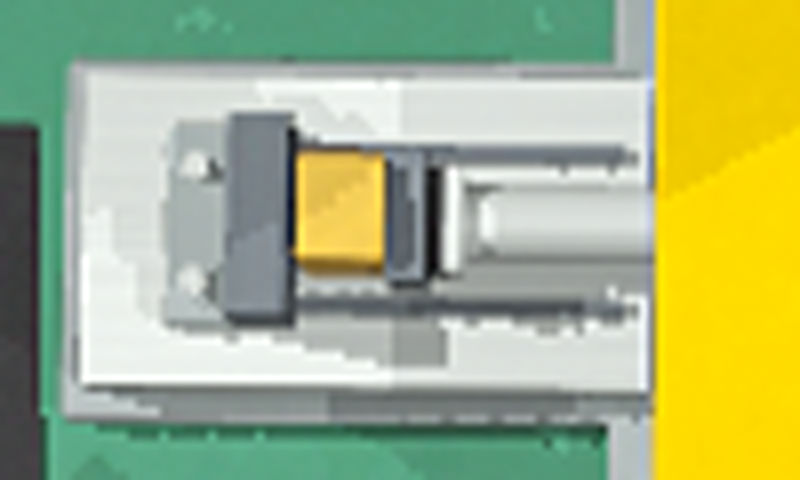

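The block's front edge (col 294) now all but meets the anvil (col 296). The push is still at the free level of 6 N. I'll right the slight tilt and keep creeping.

Request:
jog_arm(deltas=[[[0, -0.015, 0.012], [-0.0012, 0, 0], 0.0], [[0.002, -0.033, 0.023], [-0.0025, 0, 0], 0.0], [[0.002, -0.033, 0.023], [-0.0025, 0, 0], 0.0]])

```text
time: 19.12
eef_pos: [0.5215, -0.1863, 0.1156]
tcp_rot: [-0.027, 0.707, -0.707, 0.023]
contact_force: [-6.2, -0.9, 1.5]
opening: -0.005
```

```bash
python3 - <<'E'
from h import *
st();wheel()
E
```

```text
t 19.12 pos [ 0.5215 -0.1863  0.1156] zdir -85.94 tilt -1.0 F [-6.19 -0.93  1.5 ] op -0.005 q [-0.525  0.15   1.964 -0.002  1.032  0.976]
zdir -1.5000 radial 80.0 tang -15.4 mm F rad 0.49 tang -6.24
```

Request:
jog_arm(deltas=[[[0, 0, 0], [-0.0015, 0, 0], 0.0], [[0, 0, 0], [-0.003, 0, 0], 0.0], [[0, 0, 0], [-0.003, 0, 0], 0.0]])

```text
time: 19.37
eef_pos: [0.5231, -0.1863, 0.1156]
tcp_rot: [-0.029, 0.707, -0.706, 0.022]
contact_force: [-6.8, -0.8, 2.3]
opening: 0.001
```

```bash
python3 - <<'E'
from h import *
st();wheel()
E
```

```text
t 19.37 pos [ 0.5231 -0.1863  0.1156] zdir -85.89 tilt -1.0 F [-6.75 -0.77  2.27] op 0.001 q [-0.523  0.155  1.958 -0.005  1.037  0.979]
zdir -1.4991 radial 80.0 tang -13.9 mm F rad 0.28 tang -6.79
```

Request:
jog_arm(deltas=[[[0, 0, 0], [-0.0015, 0, 0], 0.0], [[0, 0, 0], [-0.003, 0, 0], 0.0], [[0, 0, 0], [-0.003, 0, 0], 0.0]])

```text
time: 19.62
eef_pos: [0.5247, -0.1863, 0.1156]
tcp_rot: [-0.031, 0.707, -0.706, 0.021]
contact_force: [-7.1, -0.0, 1.8]
opening: -0.002
```

```bash
python3 - <<'E'
from h import *
st();wheel()
E
```

```text
t 19.62 pos [ 0.5247 -0.1863  0.1156] zdir -85.84 tilt -0.9999 F [-7.07 -0.03  1.8 ] op -0.002 q [-0.52   0.161  1.951 -0.008  1.042  0.982]
zdir -1.4982 radial 80.1 tang -12.4 mm F rad -0.49 tang -7.05
```

Request:
jog_arm(deltas=[[[0, 0, 0], [-0.0015, 0, 0], 0.0], [[0, 0, 0], [-0.003, 0, 0], 0.0], [[0, 0, 0], [-0.003, 0, 0], 0.0]])

```text
time: 19.87
eef_pos: [0.5263, -0.1862, 0.1157]
tcp_rot: [-0.033, 0.707, -0.706, 0.019]
contact_force: [-7.0, 0.3, 1.2]
opening: 0.003
```

```bash
python3 - <<'E'
from h import *
st();wheel();goal([.528,-.1863,.115],-84)
E
```

```text
t 19.87 pos [ 0.5263 -0.1862  0.1157] zdir -85.79 tilt -0.9998 F [-7.03  0.26  1.23] op 0.003 q [-0.518  0.166  1.945 -0.01   1.047  0.985]
zdir -1.4973 radial 80.1 tang -10.8 mm F rad -0.77 tang -6.99
turn [ 0.0025 -0.0312  0.0189] shift [-0.0017  0.0006  0.0003]
```

```bash
python3 - <<'E'
from h import *
c=grab('top','t13')['pixels']; cv2.imwrite('pics/t13z.png',cv2.resize(c[220:280,240:340],None,fx=8,fy=8,interpolation=cv2.INTER_CUBIC))
c=grab('scene','s13'); im=c['pixels']; cv2.imwrite('pics/s13z.png',cv2.resize(im[190:310,200:420],None,fx=3.6,fy=3.6))
hs=cv2.cvtColor(im,cv2.COLOR_BGR2HSV)
m=cv2.inRange(hs,(0,150,90),(8,255,255))|cv2.inRange(hs,(172,150,90),(180,255,255))
nn,_,stt,ce=cv2.connectedComponentsWithStats(m)
for i in range(1,nn):
    if 15<stt[i,4]<300 and ce[i][0]>220:
        P=onplane(c,*ce[i],0.130)[0][:2]; v=P-HUB; print('red',ce[i].round(1),stt[i,4],P.round(4),np.hypot(*v).round(4),np.arctan2(v[1],v[0]).round(3))
wheel()
E
```

```text
red [241.5 267.9] 52 [ 0.5471 -0.2104] 0.1061 -1.42
red [295.7 274.7] 48 [ 0.6361 -0.1241] 0.1065 -0.176
zdir -1.4973 radial 80.1 tang -10.8 mm F rad -0.21 tang -6.70
```

View pics/t13z.png

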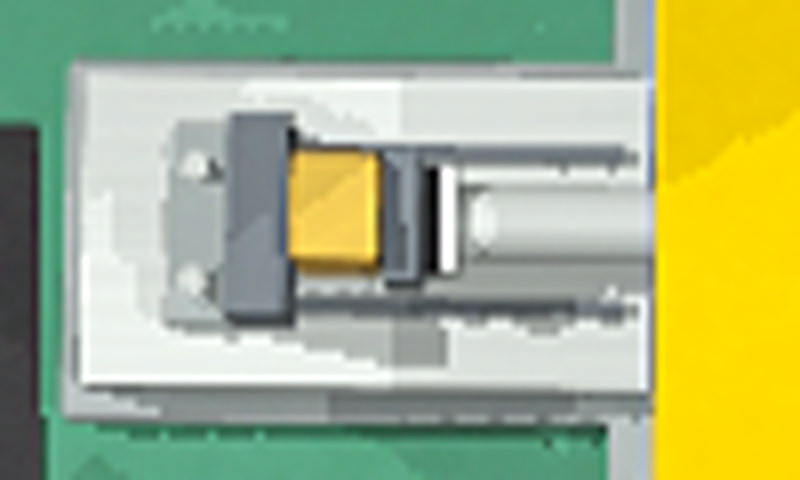

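View pics/s13z.png

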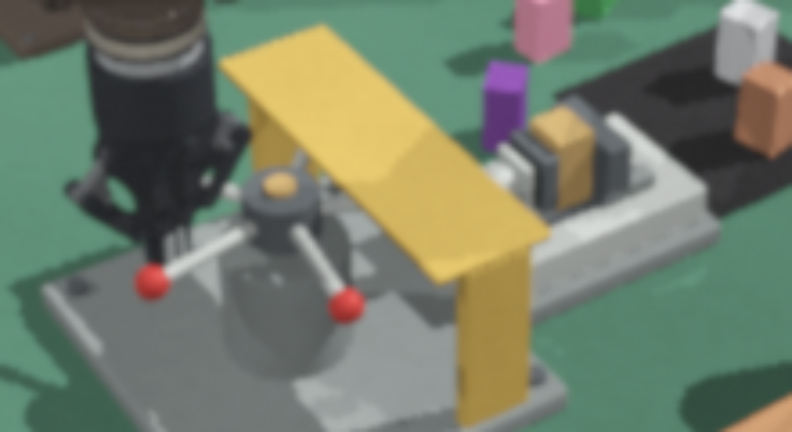

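The block still slid (front edge now col 289). It appears to reach the anvil edge, but the block is taller, so parallax explains that. The wheel angle is about 3.63, so the face may lie near 240 mm. I'll keep creeping with small steps.

Request:
jog_arm(deltas=[[[0, -0.03, 0.01], [-0.0012, 0, 0], 0.0], [[0.002, -0.06, 0.019], [-0.0025, 0, 0.0005], 0.0], [[0.002, -0.06, 0.019], [-0.003, 0, 0.0005], 0.0]])

```text
time: 20.22
eef_pos: [0.5276, -0.1867, 0.1155]
tcp_rot: [-0.05, 0.706, -0.705, 0.046]
contact_force: [-7.2, -0.4, 0.9]
opening: -0.001
```

```bash
python3 - <<'E'
from h import *
st();wheel()
E
```

```text
t 20.22 pos [ 0.5276 -0.1867  0.1155] zdir -82.24 tilt -1.0 F [-7.19 -0.35  0.94] op -0.001 q [-0.521  0.163  1.95  -0.002  1.034  0.916]
zdir -1.4354 radial 80.0 tang -14.5 mm F rad -0.62 tang -7.17
```

Request:
jog_arm(deltas=[[[0, 0, 0], [-0.0015, 0, 0], 0.0], [[0, 0, 0], [-0.003, 0, 0], 0.0], [[0, 0, 0], [-0.003, 0, 0], 0.0]])

```text
time: 20.47
eef_pos: [0.5292, -0.1865, 0.1156]
tcp_rot: [-0.052, 0.706, -0.705, 0.045]
contact_force: [-5.9, -0.4, 3.0]
opening: -0.0
```

```bash
python3 - <<'E'
from h import *
st();wheel()
E
```

```text
t 20.47 pos [ 0.5292 -0.1865  0.1156] zdir -82.19 tilt -1.0 F [-5.87 -0.38  2.96] op -0.000 q [-0.518  0.168  1.943 -0.005  1.039  0.919]
zdir -1.4345 radial 80.0 tang -13.0 mm F rad -0.42 tang -5.87
```

Request:
jog_arm(deltas=[[[0, 0, 0], [-0.0015, 0, 0], 0.0], [[0, 0, 0], [-0.003, 0, 0], 0.0], [[0, 0, 0], [-0.003, 0, 0], 0.0]])

```text
time: 20.72
eef_pos: [0.5308, -0.1863, 0.1156]
tcp_rot: [-0.054, 0.706, -0.705, 0.043]
contact_force: [-6.8, -0.6, 2.2]
opening: -0.0
```

```bash
python3 - <<'E'
from h import *
st();wheel()
E
```

```text
t 20.72 pos [ 0.5308 -0.1863  0.1156] zdir -82.13 tilt -0.9999 F [-6.84 -0.61  2.23] op -0.000 q [-0.515  0.173  1.937 -0.007  1.044  0.922]
zdir -1.4335 radial 80.0 tang -11.5 mm F rad -0.34 tang -6.86
```

Request:
jog_arm(deltas=[[[0, -0.02, 0.008], [-0.0015, 0, 0], 0.0], [[0.001, -0.04, 0.014], [-0.003, 0, 0.0005], 0.0], [[0.001, -0.04, 0.014], [-0.0035, 0, 0.0005], 0.0]])

```text
time: 20.97
eef_pos: [0.5325, -0.1865, 0.1155]
tcp_rot: [-0.065, 0.705, -0.703, 0.061]
contact_force: [-8.7, -0.8, 3.4]
opening: -0.001
```

```bash
python3 - <<'E'
from h import *
st();wheel()
E
```

```text
t 20.97 pos [ 0.5325 -0.1865  0.1155] zdir -79.75 tilt -1.0 F [-8.67 -0.82  3.42] op -0.001 q [-5.160e-01  1.730e-01  1.937e+00 -1.000e-03  1.038e+00  8.760e-01]
zdir -1.3919 radial 80.0 tang -13.2 mm F rad -0.74 tang -8.68
```

The push rises to 8.7 N, so the wheel is stiffening. Now a smaller step.

Request:
jog_arm(deltas=[[[0, 0, 0], [-0.0015, 0, 0], 0.0], [[0, 0, 0], [-0.0025, 0, 0], 0.0], [[0, 0, 0], [-0.0025, 0, 0], 0.0]])

```text
time: 21.22
eef_pos: [0.5331, -0.1864, 0.1156]
tcp_rot: [-0.068, 0.705, -0.703, 0.059]
contact_force: [-7.0, -0.9, 3.4]
opening: 0.003
```

```bash
python3 - <<'E'
from h import *
st();wheel()
E
```

```text
t 21.22 pos [ 0.5331 -0.1864  0.1156] zdir -79.68 tilt -0.9999 F [-7.03 -0.94  3.39] op 0.003 q [-0.514  0.177  1.933 -0.005  1.044  0.879]
zdir -1.3906 radial 79.9 tang -12.6 mm F rad -0.34 tang -7.08
```

Request:
jog_arm(deltas=[[[0, 0, 0], [-0.0015, 0, 0], 0.0], [[0, 0, 0], [-0.003, 0, 0], 0.0], [[0, 0, 0], [-0.003, 0, 0], 0.0], [[0, 0, 0], [-0.003, 0, 0], 0.0]])

```text
time: 21.55
eef_pos: [0.534, -0.1863, 0.1156]
tcp_rot: [-0.071, 0.706, -0.703, 0.057]
contact_force: [-9.2, -1.2, 3.7]
opening: -0.002
```

```bash
python3 - <<'E'
from h import *
st();wheel()
E
```

```text
t 21.55 pos [ 0.534  -0.1863  0.1156] zdir -79.61 tilt -0.9998 F [-9.21 -1.2   3.73] op -0.002 q [-0.512  0.182  1.927 -0.009  1.051  0.882]
zdir -1.3894 radial 79.9 tang -11.8 mm F rad -0.48 tang -9.27
```

Request:
jog_arm(deltas=[[[0, 0, 0.006], [-0.0015, 0, 0], 0.0], [[0.001, 0, 0.012], [-0.003, 0, 0], 0.0], [[0.001, 0, 0.012], [-0.003, 0, 0], 0.0]])

```text
time: 21.8
eef_pos: [0.5345, -0.1862, 0.1156]
tcp_rot: [-0.07, 0.706, -0.703, 0.059]
contact_force: [-9.5, -1.5, 4.7]
opening: 0.001
```

```bash
python3 - <<'E'
from h import *
st();wheel()
E
```

```text
t 21.80 pos [ 0.5345 -0.1862  0.1156] zdir -79.53 tilt -0.9999 F [-9.46 -1.46  4.67] op 0.001 q [-0.512  0.181  1.928 -0.005  1.047  0.878]
zdir -1.3880 radial 79.9 tang -11.4 mm F rad -0.28 tang -9.57
```

```bash
cat >> h.py <<'E'
def balls(tag):
    c=grab('scene',tag); im=c['pixels']
    hs=cv2.cvtColor(im,cv2.COLOR_BGR2HSV)
    m=cv2.inRange(hs,(0,150,90),(8,255,255))|cv2.inRange(hs,(172,150,90),(180,255,255))
    nn,_,stt,ce=cv2.connectedComponentsWithStats(m)
    for i in range(1,nn):
        if 15<stt[i,4]<300 and ce[i][0]>220:
            P=onplane(c,*ce[i],0.130)[0][:2]; v=P-HUB; print('red',ce[i].round(1),stt[i,4],np.hypot(*v).round(4),np.arctan2(v[1],v[0]).round(3))
    return c
E
python3 - <<'E'
from h import *
balls('s14'); c=grab('top','t14')['pixels']; cv2.imwrite('pics/t14z.png',cv2.resize(c[220:280,240:340],None,fx=8,fy=8,interpolation=cv2.INTER_CUBIC))
wheel(); s=ctrl.get_state(); print(s['wrist_torque'],s['contact_force'],s['eef_pos'])
E
```

```text
red [244.5 269.9] 54 0.106 -1.324
red [299.8 273.1] 47 0.1057 -0.078
zdir -1.3881 radial 79.9 tang -11.4 mm F rad -0.30 tang -10.57
[-0.165674    1.43226137  0.06747143] [-10.4502521   -1.62139116   4.13311877] [ 0.53450618 -0.18616852  0.11556538]
```

View pics/t14z.png

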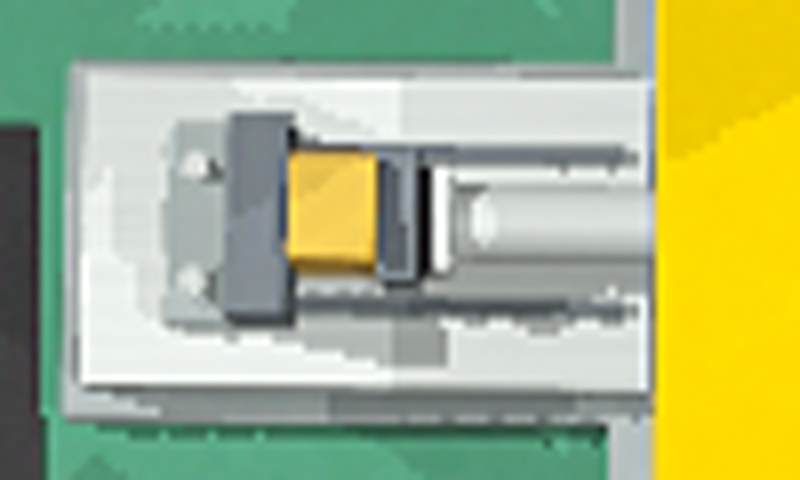

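The block is seated against the anvil (front col 288, barely changed) and the push is about 10.5 N. The spoke stands at -1.32 against the tool's -1.39, so contact is at the inner finger edge, about 73 mm by the wrist moment. That gives roughly 14 N clamp. I'll align the tool and push slightly more.

Request:
jog_arm(deltas=[[[0, -0.03, 0.005], [-0.0015, 0, 0], 0.0], [[0, -0.065, 0.009], [-0.0025, 0, 0], 0.0], [[0, -0.065, 0.009], [-0.0025, 0, 0], 0.0], [[0, -0.065, 0.009], [-0.0025, 0, 0], 0.0]])

```text
time: 22.23
eef_pos: [0.5348, -0.1868, 0.1156]
tcp_rot: [-0.092, 0.703, -0.7, 0.084]
contact_force: [-9.8, -2.0, 2.1]
opening: 0.002
```

```bash
python3 - <<'E'
from h import *
st();wheel(); s=ctrl.get_state(); print(s['wrist_torque'])
E
```

```text
t 22.23 pos [ 0.5348 -0.1868  0.1156] zdir -75.73 tilt -0.9999 F [-9.81 -2.04  2.15] op 0.002 q [-0.514  0.181  1.928 -0.004  1.045  0.81 ]
zdir -1.3218 radial 79.7 tang -16.5 mm F rad -0.44 tang -10.01
[-0.50175073  1.38427012  0.00626043]
```

Request:
jog_arm(deltas=[[[0, 0, 0.003], [-0.0015, 0, 0], 0.0], [[0, 0, 0.006], [-0.003, 0, 0], 0.0], [[0, 0, 0.006], [-0.0035, 0, 0], 0.0], [[0, 0, 0.006], [-0.0035, 0, 0], 0.0]])

```text
time: 22.57
eef_pos: [0.5355, -0.1867, 0.1156]
tcp_rot: [-0.094, 0.704, -0.699, 0.083]
contact_force: [-9.8, -2.9, 4.5]
opening: 0.001
```

```bash
python3 - <<'E'
from h import *
st();wheel(); s=ctrl.get_state(); print(s['wrist_torque'])
E
```

```text
t 22.57 pos [ 0.5355 -0.1867  0.1156] zdir -75.65 tilt -0.9999 F [-9.81 -2.88  4.48] op 0.001 q [-0.513  0.184  1.925 -0.005  1.049  0.81 ]
zdir -1.3203 radial 79.7 tang -16.0 mm F rad 0.36 tang -10.21
[-0.33266448  1.70007093  0.05815278]
```

Request:
jog_arm(deltas=[[[0, 0, 0.005], [-0.002, 0, 0], 0.0], [[0, 0, 0.009], [-0.0035, 0, 0], 0.0], [[0, 0, 0.009], [-0.004, 0, 0], 0.0], [[0, 0, 0.009], [-0.004, 0, 0], 0.0]])

```text
time: 22.9
eef_pos: [0.5362, -0.1865, 0.1156]
tcp_rot: [-0.095, 0.704, -0.699, 0.083]
contact_force: [-12.4, -2.5, 5.5]
opening: 0.003
```

```bash
python3 - <<'E'
from h import *
st();wheel(); s=ctrl.get_state(); print(s['wrist_torque'])
grab('top','t15');wheel();balls('s15'); wheel()
E
```

```text
t 22.90 pos [ 0.5362 -0.1865  0.1156] zdir -75.56 tilt -0.9998 F [-12.41  -2.52   5.54] op 0.003 q [-0.512  0.186  1.922 -0.004  1.051  0.809]
zdir -1.3187 radial 79.7 tang -15.4 mm F rad -0.65 tang -12.65
[-0.39529172  1.90199717  0.0330933 ]
zdir -1.3188 radial 79.7 tang -15.4 mm F rad -2.15 tang -13.00
red [245.3 270.3] 52 0.1058 -1.302
red [300.7 272.7] 48 0.1058 -0.057
zdir -1.3188 radial 79.7 tang -15.4 mm F rad -1.13 tang -12.69
```

The push is steady at about 12.8 N over three readings at about 78 mm, so the clamp is around 25 N. Stopping here and backing off.

Request:
jog_arm(deltas=[[[0, 0, 0], [0.002, 0, 0], 0.0], [[0, 0, 0], [0.005, 0, 0], 0.0], [[0, 0, 0], [0.009, 0, 0], 0.0], [[0, 0, 0], [0.009, 0, 0], 0.0]])

```text
time: 23.33
eef_pos: [0.5276, -0.189, 0.116]
tcp_rot: [-0.094, 0.704, -0.699, 0.084]
contact_force: [0.6, -0.3, -0.5]
opening: -0.002
```

```bash
python3 - <<'E'
from h import *
st();wheel(); c=balls('s16');wheel()
cv2.imwrite('pics/s16z.png',cv2.resize(c['pixels'][150:310,200:420],None,fx=3.6,fy=3.6))
E
```

```text
t 23.33 pos [ 0.5276 -0.189   0.116 ] zdir -75.58 tilt -0.9999 F [ 0.61 -0.35 -0.52] op -0.002 q [-0.524  0.169  1.941 -0.004  1.047  0.797]
zdir -1.3191 radial 79.9 tang -24.3 mm F rad 0.49 tang 0.50
red [244.9 270.2] 49 0.1062 -1.312
red [300.6 272.9] 46 0.1061 -0.06
zdir -1.3190 radial 79.9 tang -24.2 mm F rad 0.22 tang -0.04
```

View pics/s16z.png

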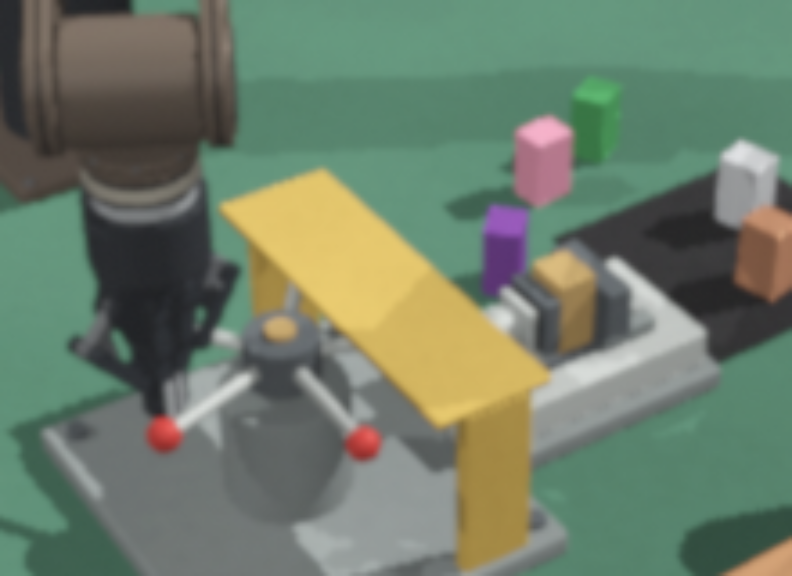

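The wheel stayed put after release (-1.312 against -1.302, within noise), and the block is clamped upright between plate and anvil at (565,300). Lifting away.

Request:
jog_arm(deltas=[[[0, 0, 0], [0.001, -0.02, 0], 0.0], [[0, 0, 0], [0.001, -0.05, 0], 0.0], [[0, 0, 0], [0.001, -0.08, 0], 0.0], [[0, 0, 0], [0.001, -0.11, 0], 0.0], [[0, 0, 0], [0.001, -0.14, 0], 0.0], [[0, 0, 0], [0.001, -0.14, 0], 0.0], [[0, 0, 0], [0.001, -0.14, 0], 0.0], [[0, 0, 0], [0.001, -0.14, 0], 0.0]])

```text
time: 24.05
eef_pos: [0.5288, -0.1896, 0.2554]
tcp_rot: [-0.094, 0.704, -0.699, 0.084]
contact_force: [0.6, 0.2, -0.6]
opening: -0.001
```

```bash
python3 - <<'E'
from h import *
st(); c=balls('s17')
cv2.imwrite('pics/s17.png',c['pixels'])
c=grab('top','t17')['pixels']; cv2.imwrite('pics/t17z.png',cv2.resize(c[220:280,240:340],None,fx=8,fy=8,interpolation=cv2.INTER_CUBIC))
E
```

```text
t 24.05 pos [ 0.5288 -0.1896  0.2554] zdir -75.57 tilt -0.9999 F [ 0.57  0.19 -0.61] op -0.001 q [-0.524  0.028  1.823 -0.003  1.306  0.796]
red [237.3 237.8] 32 0.1061 -2.544
red [244.9 270.5] 46 0.1067 -1.304
red [300.6 272.9] 46 0.1061 -0.06
```

View pics/s17.png

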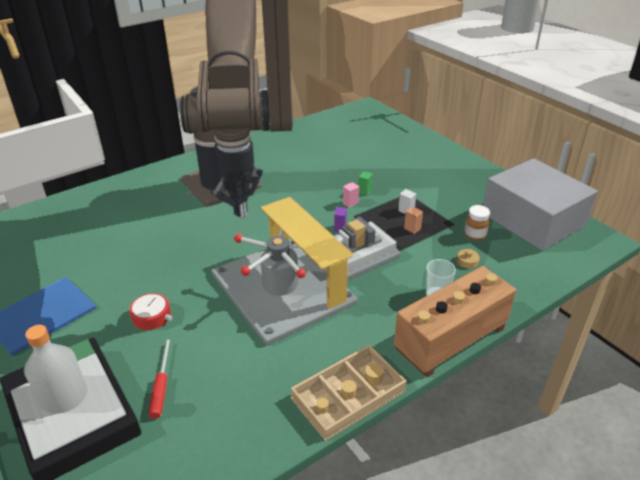

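View pics/t17z.png

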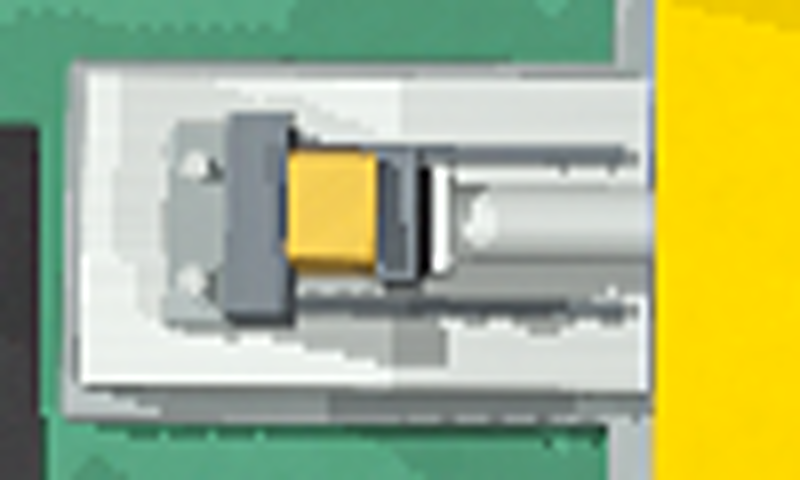

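The arm is clear. The block is clamped upright (cols 288–378), the wheel is at the same angle (-1.304), and the bystanders are where they were. Handing in.

```bash
python3 -c "
from plant import ctrl
print(ctrl.sign_off())"
```

```text
the job is handed in; nothing more can be done
None
```

I stood the brass block in the bay and clamped it against the anvil with the capstan. The clamp is about 25 N by my estimate. The job is handed in, with no verdict reported, at about 24 s of the 72 s allowed.

- **Placing:** I set the block on the bed, let go and lifted clear. The top camera then put it 0.7 mm off the bed's centre line, upright.
- **Turning:** I turned the wheel with the closed fingers on two spokes, about 2.8 rad in all. I crept the last part by feel until the push rose from 6 N to about 12.8 N, pushing about 78 mm from the axis. Single force readings scattered by about 1 N, so the clamp could be several newtons off either way; I could not measure it directly.
- **Last checks:** After I backed off, the spoke stayed at -1.30 to -1.31 rad (-1.302 while pushed). The block stood upright between plate and anvil, and the arm touched nothing. The other samples and bench items looked unmoved in the picture; I did not measure them.
- **One disagreement:** The first picture put the anvil face at 237–238 mm. The block seated later than that, pointing to about 239–240 mm, near the end of the given range.

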